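# Reassemble a repaired alarm sounder

### The job

Put the repaired alarm sounder back together in the white shell: first lay the circuit board flat in the shell, then put the steel can over the black block on the board, then the grey cover over the can, and last the black cap over the stub on top of the cover. Everything must sit fully down, level and centred, set down gently rather than dropped; leave the roll of tape and the chrome socket where they lie.

Things in the scene. Friction and masses are not known exactly. Their poses are not given: they have to be found in the camera images.
- shell: the alarm sounder's white round plastic shell, fixed to the bench, open upwards: outer diameter 114 mm, wall 5 mm (inside diameter 104 mm), inner floor 20 mm above its underside, rim 30 mm above it (10 mm deep). Origin: centre of its underside, on the bench; z up
- board: round green circuit board, diameter 90 mm, 4 mm thick, loose; on its middle stands a black block 30 mm along the board's x, 22 mm along its y, 30 mm tall (top 34 mm above the board's underside), by which it is picked. Other parts on it are under 2 mm tall. Fits the shell with 7 mm to spare all round. Origin: centre of its underside; z up
- can: bright steel shield can, an upside-down round cup, loose: outer diameter 59 mm, height 40 mm, wall and top 2.5 mm (inside diameter 54 mm), open below, its closed top flat and up. Stands on the board, over the black block. Origin: centre of its open lower edge; z up
- cover: grey plastic cover, an upside-down round cup, loose: outer diameter 90 mm, inside 84 mm, flat top 50 mm above its lower edge and 4 mm thick; on it a solid round grey stub, diameter 30 mm, 24 mm tall (to 74 mm), by which it is picked. Stands on the board, around the can, within the shell's rim (7 mm to spare all round). Origin: centre of its open lower edge; z up
- cap: black plastic cap, an upside-down round cup, loose: outer diameter 52 mm, height 30 mm, wall 3 mm (inside diameter 46 mm), top 4 mm thick, open below, closed top up. Goes over the cover's stub and stands on the cover's flat top (8 mm to spare all round the stub). Origin: centre of its open lower edge; z up
- tape: bystander: roll of beige masking tape lying flat, outer diameter 92 mm, hole 70 mm, 25 mm tall. Origin: centre of its underside
- socket: bystander: chrome wrench socket standing upright, diameter 30 mm, 38 mm tall. Origin: centre of its underside
There are look-alikes about, which are no part of the job. Leave any purple or yellow look-alike of the can alone.

How it is judged:
By the outcome, as a careful person would: the job done as asked, in the order asked, and still so for the second after the job is handed in, with the robot touching nothing.
It also fails if it takes over 99 s, if anything falls off the work surface, if the arm or the gripper's body presses on something with over 40 N, if the wrist force passes 120 N, or if a joint passes its speed limit or range.

### The arm

A 7-joint arm with a two-finger parallel gripper is mounted at the origin on the work surface. World frame = base frame: x ahead of the robot, y to its left, z up, the work surface at z = 0. Lengths are in mm, angles in rad, forces in N, time in s.
With the tool pointing down it reaches from about 400 to 925 mm from the base axis. Payload 5.6 kg.
Tool frame: the origin (TCP) lies at the very end of the fingers, on their centre line; the grasp point (between the pads) lies 19 mm behind it; z points along the fingers, y is the direction in which the jaws open and shut (so a half turn about z gives the same grasp; the last joint's range is limited). The gripper opens to 85 mm and grips with 20 to 120 N. Pads are 22 mm wide; open, the fingers measure 114 mm over their backs; the gripper's body (76 mm by 85 mm) begins 54 mm behind the grasp point. The pads swing forward as they close: fully open they stand 13 mm farther back than shut.
Start: joints at [-1.38, 0.468, -0.012, 1.603, 0.006, 1.071, -0.056], TCP at [150.63, 632.312, 231.29] pointing down, gripper open.
Joint ranges: [-2.53, 2.53], [-0.31, 2.02], [-1.57, 1.55], [0.28, 2.44], [-1.29, 4.43], [0.15, 1.84], [-2.92, 2.92]. Speed limits (rad/s): [2.57, 2.57, 3.14, 3.14, 3.14, 3.14, 3.14].

### API

Orientations are given as a rotation vector (axis times angle).
In Python, from bench import * gives the robot as it stands. The module is installed in compiled form; this text tells all that it offers.
- The arm moves only by the tool drive_tool, never from a script. Its arguments are lists of equal length, an entry for each row: "dp": the shift along the tool's x, y, z in m, a list of three; "delta_rot": the turn, a rotation vector about the tool's x, y, z in degrees, a list of three; "jaw": the closure, from 0 (fully open) to 1 (shut). In form: {"dp": [[dx, dy, dz], ...], "delta_rot": [[wx, wy, wz], ...], "jaw": [jaw, ...]}. A call has 1 to 5 rows; each row shifts and turns the pose as measured when the row begins, along the tool's axes as they then stand; what a row does not reach is not made up. A row lasts 1/10 s, in which the tool goes at most 50 mm and 8.59 degrees, less where a joint would pass 70% of its speed; a pose out of reach is approached as far as the arm can. A call is refused whole if a number of a shift passes 0.05 or a number of a turn 8.59, either way. A call with a gripper value outside its range is refused whole. The fingers move at their own pace and stop on an object; the grip force is fixed at half the most. Time passes only in rows, so rows that do not move let the fingers close. It gives the time, the measured TCP pose, the force and the opening at its end, in the units of the state.
- observe(): the state, without advancing time (a new reading comes with each control period).
- capture(name): name is "scene" or "side" or "wrist"; returns the picture (384x512x3 uint8, red, green, blue); there is no depth.
- calibration(name): a dict with "mtx" (3x3 intrinsics, pixels), "world_from_camera" (4x4, takes a point from camera to world coordinates); the wrist camera has in their place "tool_from_camera" (4x4, takes a point from camera to tool coordinates, whose origin is the TCP and whose axes are the flange's). Camera axes: x right, y up, looking along -z (the intrinsics and any distortion apply to the point x, -y, -z); pixel columns grow to the right and rows downward; lengths in mm; the calibration is good to about 2 mm. A picture is of the moment at which its call begins: read the wrist's pose just before it. calibration takes no time and is no camera call.
- hand_in(): hands the job in, once; it reports no verdict.
The state is a dict: "t": time; "joints": joint angles; "qvel": joint speeds; "effort": joint torques, N m; "tool_pos": TCP position; "ee_rot": TCP orientation; "wrist_force": force on the tool from outside, world axes, zero at the start; "moment": the same for the moment, N m; "grip_width": finger opening in mm.
Only numpy, scipy, OpenCV 4.12 (cv2) and the standard library are available. Lean on these libraries where they do the work, as an engineer would, in place of code of your own. Each camera call takes 0.05 s, during which the arm holds its last target. There are 200 camera calls.

## Working session

There is one attempt and no reset: what is moved stays moved. The work goes in short steps, Python scripts to look and compute and a tool call to move; the robot and the scene stay as the last step left them, time stands still between calls to the robot, and variables do not carry over. Pictures are saved under pics/ and viewed, on a budget of 14 in all, crops included, one or two more only if the job needs it, and the job is handed in when it is done.

Besides the shell and the picture viewer there is one more tool, called by a JSON object that holds its "api" and its "payload". drive_tool: Moves the arm, as the interface text tells. Its arguments: {"type":"object","properties":{"dp":{"type":"array"},"delta_rot":{"type":"array"},"jaw":{"type":"array"}},"required":["dp","delta_rot","jaw"]}

```bash
mkdir -p pics
cat > h.py <<'E'
from bench import *
import numpy as np, cv2
from scipy.spatial.transform import Rotation as R
def snap(cam,fn):
    s=observe(); im=capture(cam); cv2.imwrite('pics/'+fn+'.png',im[:,:,::-1]); return s,im
def ray(cam,px,s=None):
    c=calibration(cam); K=np.array(c['mtx'])
    if cam=='wrist':
        T=np.eye(4);T[:3,:3]=R.from_rotvec(s['ee_rot']).as_matrix();T[:3,3]=s['tool_pos'];W=T@np.array(c['tool_from_camera'])
    else: W=np.array(c['world_from_camera'])
    d=np.linalg.inv(K)@[px[0],px[1],1]; d=W[:3,:3]@(d*[1,-1,-1]); return W[:3,3],d/np.linalg.norm(d)
def atz(cam,px,z,s=None):
    o,d=ray(cam,px,s); return o+d*(z-o[2])/d[2]
def tri(a,b):
    A=[];B=[]
    for o,d in (a,b):
        P=np.eye(3)-np.outer(d,d);A.append(P);B.append(P@o)
    x=np.linalg.lstsq(np.vstack(A),np.hstack(B),rcond=None)[0]
    return x,[np.linalg.norm((np.eye(3)-np.outer(d,d))@(x-o)) for o,d in (a,b)]
E
python3 - <<'E'
from h import *
s=observe();print({k:np.round(v,3) for k,v in s.items()}); print(R.from_rotvec(s['ee_rot']).as_matrix().round(3))
ims=[snap(c,c+'0')[1] for c in('scene','side','wrist')]
for c in('scene','side','wrist'):print({k:np.round(v,2).tolist() for k,v in calibration(c).items()})
E
```

```text
{'t': np.float64(0.0), 'joints': array([-1.38 ,  0.468, -0.012,  1.604,  0.006,  1.071, -0.056]), 'qvel': array([-0.001, -0.002, -0.   ,  0.   , -0.001, -0.001, -0.001]), 'effort': array([-1.0000e-03, -5.3238e+01,  2.1000e-02, -2.5130e+01,  1.1000e-02,
        8.0000e-03,  0.0000e+00]), 'tool_pos': array([150.539, 631.744, 230.324]), 'ee_rot': array([-3.67e-01, -3.12e+00,  3.00e-03]), 'wrist_force': array([ 0.542, -0.113, -0.068]), 'moment': array([ 0.014, -0.025,  0.026]), 'grip_width': np.float64(85.427)}
[[-0.973  0.232 -0.   ]
 [ 0.232  0.973 -0.002]
 [-0.    -0.002 -1.   ]]
{'mtx': [[432.13, 0.0, 246.58], [0.0, 432.13, 185.56], [0.0, 0.0, 1.0]], 'world_from_camera': [[-0.82, -0.32, 0.47, 1021.79], [0.57, -0.42, 0.7, 700.32], [-0.02, 0.85, 0.53, 564.2], [0.0, 0.0, 0.0, 1.0]]}
{'mtx': [[424.07, 0.0, 257.91], [0.0, 424.07, 198.19], [0.0, 0.0, 1.0]], 'world_from_camera': [[0.99, 0.1, -0.08, 493.38], [-0.13, 0.73, -0.67, -672.44], [-0.01, 0.67, 0.74, 763.92], [0.0, 0.0, 0.0, 1.0]]}
{'mtx': [[320.94, 0.0, 256.16], [0.0, 320.94, 184.67], [0.0, 0.0, 1.0]], 'tool_from_camera': [[-0.0, 0.95, 0.32, 82.25], [1.0, 0.0, 0.0, 1.34], [0.0, 0.32, -0.95, -141.51], [0.0, 0.0, 0.0, 1.0]]}
```

View pics/scene0.png

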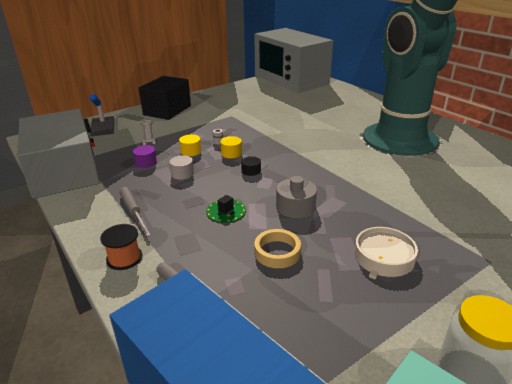

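View pics/side0.png

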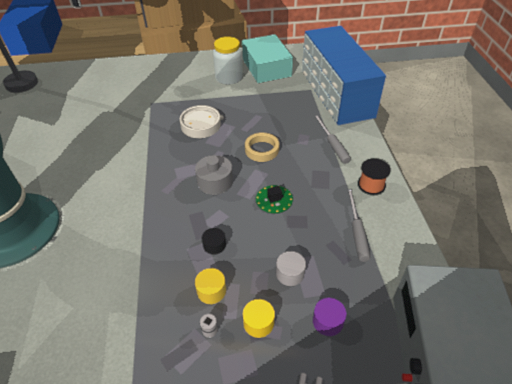

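The scene view shows the shell at (387,250), board (226,208), can in plain steel (181,168), cover (296,197), cap (251,166), tape (278,248) and socket (218,135). In the side view the shell is at (200,121), board (274,198), can (291,268), cover (214,175) and cap (214,240).

Possible mix-ups, by scene pixel:
- **Can:** steel (181,168), yellow (190,145) and (231,147), purple (145,157). I choose the steel one.
- **Cap:** black (251,166), or the board's black block (226,203) and the orange/black spool (121,245). I choose (251,166).

I'll check this in close crops.

Run:
```python
import cv2,numpy as np
def crop(fn,x,y,w,h,k):
    c=cv2.resize(cv2.imread(f'pics/{fn}.png')[y:y+h,x:x+w],None,fx=k,fy=k,interpolation=cv2.INTER_CUBIC)
    for i in range(0,w,10):
        cv2.line(c,(i*k,0),(i*k,12 if (x+i)%50==0 else 5),(255,255,255),1)
    for i in range(0,h,10): cv2.line(c,(0,i*k),(12 if (y+i)%50==0 else 5,i*k),(255,255,255),1)
    return c
# scene: two pieces stacked; 
a=crop('scene0',160,130,160,100,5);cv2.imwrite('pics/c1.png',a)
a=crop('side0',170,100,150,190,3)
cv2.imwrite('pics/c2.png',a)
```

```text
(no output)
```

View pics/c1.png

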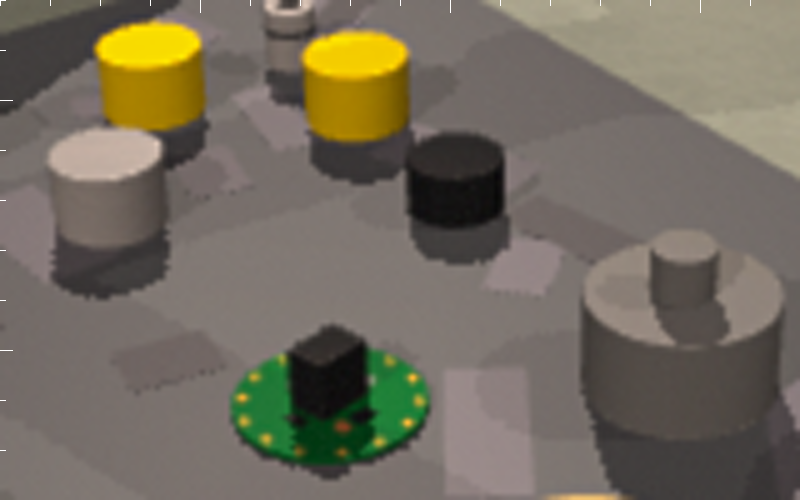

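View pics/c2.png

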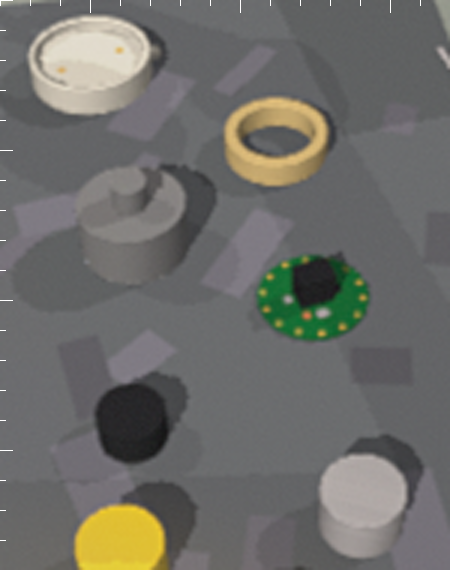

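Crops: the steel can (top at scene 181,161 / side 291,263) is clearly distinct from the yellow ones. The cap top is at (251,161)/(214,237), stub top (297,179)/(213,162), block top (226,199)/(275,192), and shell rim (387,246)/(200,119).

Run:
```python
from h import *
P=dict(can=((181.2,160.8),(291,263.3),40),cap=((251.2,161.4),(214,237.3),30),stub=((297,179.2),(212.7,162.3),74),block=((225.8,198.8),(275,191.7),34),board=((226,210.6),(274.3,199),4),shell=((387,246),(200.3,119.3),30))
for n,(a,b,z) in P.items():
    x,e=tri(ray('scene',a),ray('side',b)); print(n,x.round(1),'exp z',z,'res',np.round(e,1),atz('scene',a,z).round(0),atz('side',b,z).round(0), 'reach',round(np.hypot(*x[:2])))
for n,a,z in (('tape',(262,143),25),('socket',(208,319),38)): print(n,atz('side',a,z).round())
```

```text
can [ 613.4 -204.8   36.8] exp z 40 res [1.1 1.1] [ 615. -199.   40.] [ 614. -207.   40.] reach 647
cap [ 461.7 -108.8   26.1] exp z 30 res [1.5 1.5] [ 464. -103.   30.] [ 463. -113.   30.] reach 474
stub [473.8  84.   68.7] exp z 74 res [2. 2.] [477.  90.  74.] [476.  77.  74.] reach 481
block [612.4   3.6  29.4] exp z 34 res [2.6 2.6] [613.  10.  34.] [614.  -2.  34.] reach 612
board [ 6.133e+02  6.300e+00 -3.000e-01] exp z 4 res [0.9 0.9] [616.  12.   4.] [613.   2.   4.] reach 613
shell [447.8 319.1  22.5] exp z 30 res [2.7 2.7] [452. 324.  30.] [450. 306.  30.] reach 550
tape [609. 186.  25.]
socket [ 441. -304.   38.]
```

Heights agree with the text to 4–7 mm, which is fine for approach. First I'll square the tool to the world axes (dp = −dX, dY, −dZ) on the way to looking at the shell.

{"api": "drive_tool", "payload": {"dp": [[-0.041,-0.027,0],[-0.038,-0.032,0],[-0.034,-0.036,0.01],[-0.034,-0.036,0.01],[-0.034,-0.036,0.01]], "delta_rot": [[0,0,-6.7],[0,0,-6.7],[0,0,0],[0,0,0],[0,0,0]], "jaw": [0,0,0,0,0]}}

```text
t: 0.65
tool_pos: [316.0, 457.2, 199.2]
ee_rot: [0.042, -3.138, -0.004]
wrist_force: [0.6, 0.2, 1.3]
grip_width: 85.2
```

{"api": "drive_tool", "payload": {"dp": [[-0.034,-0.036,0.01],[-0.034,-0.036,0.01],[-0.034,-0.036,0.01],[0,0,0]], "delta_rot": [[0,0,0],[0,0,0],[0,0,0],[0,0,0]], "jaw": [0,0,0,0]}}

```text
t: 1.05
tool_pos: [423.6, 345.1, 167.7]
ee_rot: [0.025, -3.139, 0.003]
wrist_force: [-0.1, -1.0, 0.3]
grip_width: 85.4
```

Run:
```python
from h import *
import pickle
s,_=snap('wrist','w1'); pickle.dump(s,open('s1.pkl','wb'))
```

{"api": "drive_tool", "payload": {"dp": [[-0.03,-0.04,0],[-0.03,-0.04,0],[0,0,0]], "delta_rot": [[0,0,1.5],[0,0,0],[0,0,0]], "jaw": [0,0,0]}}

```text
t: 1.4
tool_pos: [478.3, 274.8, 167.9]
ee_rot: [0.0, -3.137, -0.004]
wrist_force: [-0.7, 0.5, 1.1]
grip_width: 85.1
```

Run:
```python
from h import *
import pickle
s,_=snap('wrist','w2'); pickle.dump(s,open('s2.pkl','wb'))
a=np.hstack([cv2.resize(cv2.imread(f'pics/{n}.png'),(400,300)) for n in('w1','w2')]);cv2.imwrite('pics/w12.png',a)
# auto: bright white-ish mask
for n in('w1','w2'):
    im=cv2.imread(f'pics/{n}.png'); h=cv2.cvtColor(im,cv2.COLOR_BGR2HSV)
    m=((h[...,2]>165)&(h[...,1]<50)).astype('uint8')
    k,l,st,c=cv2.connectedComponentsWithStats(m)
    print(n,[(st[i].tolist()) for i in range(1,k) if st[i,4]>1500])
```

```text
w1 [[168, 137, 121, 114, 9144]]
w2 [[242, 71, 130, 129, 11175], [416, 140, 60, 131, 3191]]
```

View pics/w12.png

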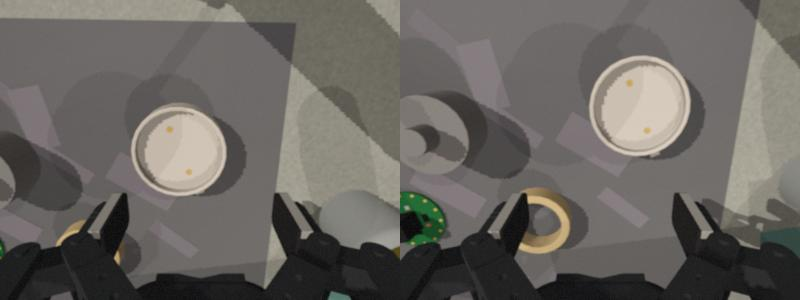

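Both views show the shell's rim: w1 centre about (228,193) and w2 centre (307,136) in full-size pixels. The cover, tape and board edge are at the left.

Run:
```python
from h import *
import pickle
s1,s2=[pickle.load(open(f's{i}.pkl','rb')) for i in(1,2)]
print(tri(ray('wrist',(228.5,193),s1),ray('wrist',(307,135.7),s2)))
print(atz('wrist',(228.5,193),30,s1),atz('wrist',(307,135.7),30,s2))
for n,p in (('L',(242,135.7)),('R',(372,135.7)),('T',(307,71)),('B',(307,200))): print(n,atz('wrist',p,30,s2).round(1))
print(observe()['tool_pos'].round(1),R.from_rotvec(observe()['ee_rot']).as_matrix().round(3))
```

```text
(array([444.50908479, 320.83916578,  28.36634719]), [np.float64(0.42893381330744074), np.float64(0.42893381330742664)])
[443.54982621 320.7364424   30.        ] [444.57789547 320.84852711  30.        ]
L [444.5 264.   30. ]
R [444.6 377.7  30. ]
T [391.2 318.2  30. ]
B [504.7 323.8  30. ]
[476.  278.2 167.8] [[-1.    -0.004 -0.006]
 [-0.004  1.     0.004]
 [ 0.006  0.004 -1.   ]]
```

Shell centre ≈ (447.5, 321), rim z ≈ 28–30, outer diameter 113.7 mm as given. On to the board.

{"api": "drive_tool", "payload": {"dp": [[-0.02,-0.039,0],[-0.02,-0.039,0],[-0.02,-0.039,0],[-0.02,-0.039,0],[-0.02,-0.039,0]], "delta_rot": [[0,0,0],[0,0,0],[0,0,0],[0,0,0],[0,0,0]], "jaw": [0,0,0,0,0]}}

```text
t: 1.95
tool_pos: [574.6, 100.9, 165.7]
ee_rot: [0.056, -3.132, -0.023]
wrist_force: [0.1, 0.6, 0.2]
grip_width: 85.7
```

{"api": "drive_tool", "payload": {"dp": [[-0.02,-0.039,0],[-0.02,-0.039,0],[0,0,0]], "delta_rot": [[0,0,0],[0,0,0],[0,0,0]], "jaw": [0,0,0]}}

```text
t: 2.25
tool_pos: [620.3, 23.2, 164.4]
ee_rot: [0.059, -3.134, -0.024]
wrist_force: [-0.5, 0.3, -0.8]
grip_width: 85.3
```

Run:
```python
from h import *
import pickle
s,im=snap('wrist','w3'); pickle.dump(s,open('s3.pkl','wb'))
cv2.imwrite('pics/w3c.png',cv2.resize(im[60:360,100:420,::-1],None,fx=2,fy=2,interpolation=cv2.INTER_CUBIC))
h=cv2.cvtColor(im,cv2.COLOR_RGB2HSV); m=cv2.inRange(h,(45,120,30),(80,255,255)); p=cv2.convexHull(cv2.findNonZero(m))
print(cv2.boundingRect(p)); print(s['tool_pos'])
```

```text
(192, 112, 91, 90)
[620.29121483  23.23782552 164.35809943]
```

View pics/w3c.png

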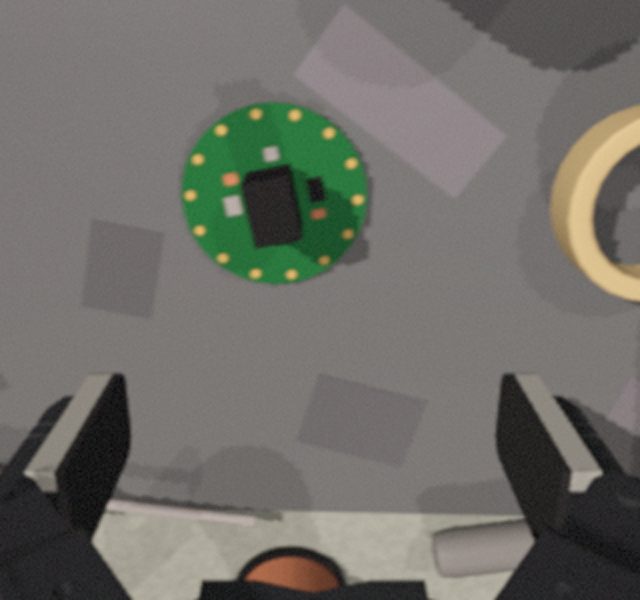

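The board is centred at full-size pixel (237.5,156.5) and its block top at about (237,166). The block's long axis runs roughly along image-vertical, turned by 8°, so the tool turns −8° about its z.

```bash
cat >> h.py <<'E'
def go(x,y,z,s=None):
    s=s or observe(); M=R.from_rotvec(s['ee_rot']).as_matrix()
    print('at',s['tool_pos'].round(1),'tooldelta mm',(M.T@(np.array([x,y,z])-s['tool_pos'])).round(1),'world yaw of tool x',np.degrees(np.arctan2(M[1,0],M[0,0])).round(1),'tilt corr deg (tool)',np.degrees(np.cross([0,0,1],M.T@[0,0,-1])).round(2),'F',s['wrist_force'].round(1),'w',round(float(s['grip_width']),1),'t',round(float(s['t']),2))
E
python3 - <<'E'
from h import *
import pickle
s=pickle.load(open('s3.pkl','rb'))
b=[atz('wrist',p,4,s) for p in((192,156.5),(283,156.5),(237.5,112),(237.5,202))]; print(np.round(b,1))
c=atz('wrist',(237,166),34,s); print(c.round(1)); print(tri(ray('wrist',(237,166),s),ray('side',(275,191.7))),tri(ray('wrist',(237,166),s),ray('scene',(225.8,198.8))))
go(c[0],c[1],60)
E
```

```text
[[611.9 -35.2   4. ]
 [609.   52.3   4. ]
 [568.5   7.7   4. ]
 [657.4   9.4   4. ]]
[612.    9.3  34. ]
(array([615.51513718,   8.88273168,  22.00681932]), [np.float64(0.3625875977298223), np.float64(0.36258759772922006)]) (array([612.38846661,   9.0932354 ,  33.20436319]), [np.float64(0.2754253855895825), np.float64(0.27542538559003377)])
at [619.   27.5 164.1] tooldelta mm [  6.9 -19.8 103.9] world yaw of tool x -177.6 tilt corr deg (tool) [ 1.04 -0.48  0.  ] F [ 0.5  1.2 -0.1] w 85.3 t 2.3
```

{"api": "drive_tool", "payload": {"dp": [[0.0075,-0.0185,0.03],[0,0,0.03],[0,0,0],[0,0,0]], "delta_rot": [[0,0,0],[1.0,-0.5,-8.0],[0,0,0],[0,0,0]], "jaw": [0,0,0,0]}}

```text
t: 2.7
tool_pos: [611.3, 22.6, 103.9]
ee_rot: [-0.307, 3.123, 0.012]
wrist_force: [0.9, 0.1, 0.3]
grip_width: 85.3
```

Run:
```python
from h import *
go(611.5,9,10)
s,im=snap('wrist','w4');
go(611.5,9,10)
cv2.imwrite('pics/w4c.png',cv2.resize(im[100:384,80:430,::-1],None,fx=1.5,fy=1.5))
```

```text
at [611.3  22.6 103.9] tooldelta mm [  2.8 -14.1  93.8] world yaw of tool x -168.8 tilt corr deg (tool) [ 0.43  0.24 -0.  ] F [0.9 0.1 0.3] w 85.3 t 2.7
at [611.   23.3 103.8] tooldelta mm [  2.7 -14.9  93.7] world yaw of tool x -168.7 tilt corr deg (tool) [ 0.47  0.23 -0.  ] F [-0.4  1.   0. ] w 85.8 t 2.75
```

View pics/w4c.png

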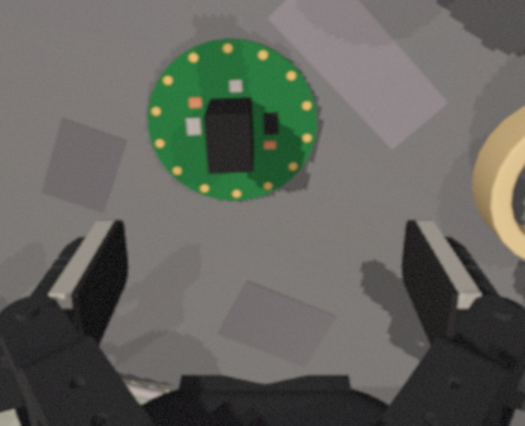

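The jaws are now square to the block: its top is at crop (230,139), i.e. (233,193) full size.

Run:
```python
from h import *
import numpy as np
s=observe(); 
s['tool_pos']=np.array([611.3,22.6,103.9])
print(atz('wrist',(233.3,192.7),34,s),atz('wrist',(236,180),4,s)); go(611.5,9,10)
```

```text
[609.58752587   7.75321581  34.        ] [609.88261169   8.14205984   4.        ]
at [611.   23.3 103.8] tooldelta mm [  2.7 -14.9  93.7] world yaw of tool x -168.7 tilt corr deg (tool) [ 0.47  0.23 -0.  ] F [-0.4  1.   0. ] w 85.8 t 2.75
```

{"api": "drive_tool", "payload": {"dp": [[0.003,-0.0145,0]], "delta_rot": [[0,0,0]], "jaw": [0]}}

```text
t: 2.85
tool_pos: [611.6, 12.1, 104.9]
ee_rot: [-0.314, 3.121, 0.017]
wrist_force: [-0.2, 0.3, 0.3]
grip_width: 85.5
```

{"api": "drive_tool", "payload": {"dp": [[0,0,0.03]], "delta_rot": [[0.4,0.2,0]], "jaw": [0]}}

```text
t: 2.95
tool_pos: [615.9, 9.4, 79.7]
ee_rot: [-0.307, 3.114, 0.002]
wrist_force: [-0.1, -0.3, 1.4]
grip_width: 85.3
```

{"api": "drive_tool", "payload": {"dp": [[0.004,0,0.02],[0,0,0.02],[0,0,0.006],[0,0,0]], "delta_rot": [[0,0,0],[0,0,0],[0,0,0],[0,0,0]], "jaw": [0,0,0,0]}}

```text
t: 3.35
tool_pos: [614.3, 5.9, 34.9]
ee_rot: [-0.298, 3.112, -0.0]
wrist_force: [-0.1, 0.0, 0.1]
grip_width: 85.3
```

Run:
```python
from h import *
go(610,8,10)
```

```text
at [614.3   5.9  34.9] tooldelta mm [ 4.3  2.9 24.8] world yaw of tool x -169.1 tilt corr deg (tool) [-0.1  0.9  0. ] F [-0.1  0.   0.1] w 85.3 t 3.35
```

{"api": "drive_tool", "payload": {"dp": [[0.0045,0.003,0.012],[0,0,0]], "delta_rot": [[0,0.9,0],[0,0,0]], "jaw": [0,0]}}

```text
t: 3.55
tool_pos: [610.8, 7.7, 24.4]
ee_rot: [-0.297, 3.125, -0.003]
wrist_force: [-1.2, -1.1, -0.1]
grip_width: 85.1
```

{"api": "drive_tool", "payload": {"dp": [[0,0,0.012],[0,0,0]], "delta_rot": [[0,0,0],[0,0,0]], "jaw": [0,0]}}

```text
t: 3.75
tool_pos: [611.7, 7.8, 12.6]
ee_rot: [-0.297, 3.123, -0.003]
wrist_force: [-0.5, 0.2, 0.7]
grip_width: 85.3
```

Run:
```python
from h import *
go(610,8,10)
```

```text
at [611.7   7.8  12.6] tooldelta mm [1.6 0.5 2.6] world yaw of tool x -169.1 tilt corr deg (tool) [-0.14  0.24  0.  ] F [-0.5  0.2  0.7] w 85.3 t 3.75
```

{"api": "drive_tool", "payload": {"dp": [[0.0015,0.0005,0.002],[0,0,0],[0,0,0],[0,0,0],[0,0,0]], "delta_rot": [[0,0.2,0],[0,0,0],[0,0,0],[0,0,0],[0,0,0]], "jaw": [0,0.3,0.6,0.8,1]}}

```text
t: 4.25
tool_pos: [610.6, 8.1, 10.9]
ee_rot: [-0.298, 3.126, -0.004]
wrist_force: [-0.5, -2.0, 1.3]
grip_width: 28.4
```

{"api": "drive_tool", "payload": {"dp": [[0,0,0],[0,0,0],[0,0,0],[0,0,0],[0,0,0]], "delta_rot": [[0,0,0],[0,0,0],[0,0,0],[0,0,0],[0,0,0]], "jaw": [1,1,1,1,1]}}

```text
t: 4.75
tool_pos: [610.7, 8.1, 11.3]
ee_rot: [-0.297, 3.125, -0.004]
wrist_force: [0.8, -1.0, 0.3]
grip_width: 20.8
```

Run:
```python
from h import *
go(610,8,10)
```

```text
at [610.7   8.1  11.3] tooldelta mm [0.7 0.1 1.3] world yaw of tool x -169.1 tilt corr deg (tool) [-0.15  0.11  0.  ] F [ 0.8 -1.   0.3] w 20.8 t 4.75
```

Holding the block (20.8 mm opening). Lift and carry.

{"api": "drive_tool", "payload": {"dp": [[0,0,-0.01],[0,0,-0.03],[0,0,-0.03],[0,0,-0.03],[0,0,-0.015]], "delta_rot": [[0,0,0],[0,0,0],[0,0,0],[0,0,0],[0,0,0]], "jaw": [1,1,1,1,1]}}

```text
t: 5.25
tool_pos: [607.8, 8.2, 128.7]
ee_rot: [0.297, -3.122, 0.004]
wrist_force: [0.5, -0.5, -1.5]
grip_width: 20.9
```

{"api": "drive_tool", "payload": {"dp": [[0.006,0.021,0],[0.0126,0.0423,0],[0.0126,0.0423,0],[0.0126,0.0423,0],[0.0126,0.0423,0]], "delta_rot": [[0,0,0],[0,0,0],[0,0,0],[0,0,0],[0,0,0]], "jaw": [1,1,1,1,1]}}

```text
t: 5.75
tool_pos: [521.1, 181.2, 135.8]
ee_rot: [-0.271, 3.121, -0.009]
wrist_force: [0.4, 0.3, -0.8]
grip_width: 21.1
```

Run:
```python
from h import *
go(447.5,321,31)
```

```text
at [521.1 181.2 135.8] tooldelta mm [ 49.2 151.  103.5] world yaw of tool x -170.1 tilt corr deg (tool) [-0.36  0.46  0.  ] F [ 0.4  0.3 -0.8] w 21.1 t 5.75
```

{"api": "drive_tool", "payload": {"dp": [[0.013,0.04,0.01],[0.013,0.04,0.01],[0.011,0.034,0.01],[0.006,0.018,0.005],[0,0,0]], "delta_rot": [[0,0,0],[0,0,0],[0,0,0],[0,0,0],[0,0,0]], "jaw": [1,1,1,1,1]}}

```text
t: 6.25
tool_pos: [449.3, 316.2, 102.9]
ee_rot: [-0.288, 3.116, 0.0]
wrist_force: [0.3, 0.3, -0.4]
grip_width: 21.2
```

Run:
```python
from h import *
go(447.5,321,31)
```

```text
at [449.3 316.2 102.9] tooldelta mm [ 1.7  5.1 71.8] world yaw of tool x -169.4 tilt corr deg (tool) [-0.05  0.68  0.  ] F [ 0.3  0.3 -0.4] w 21.2 t 6.25
```

{"api": "drive_tool", "payload": {"dp": [[0.002,0.005,0.01],[0,0,0.02],[0,0,0.01],[0,0,0]], "delta_rot": [[0,0.6,0],[0,0,0],[0,0,0],[0,0,0]], "jaw": [1,1,1,1]}}

```text
t: 6.65
tool_pos: [449.2, 318.5, 62.6]
ee_rot: [-0.283, 3.126, -0.002]
wrist_force: [0.0, -0.3, -1.1]
grip_width: 21.1
```

Run:
```python
from h import *
import pickle
go(447.5,321,31)
s,im=snap('wrist','w5'); pickle.dump(s,open('s5.pkl','wb'))
_,b=snap('scene','sc5')
a=cv2.resize(im[100:384,100:400],None,fx=1.33,fy=1.33); c=cv2.resize(b[180:300,320:450],None,fx=3.15,fy=3.15)
c=c[:a.shape[0]]; a=a[:c.shape[0]]
cv2.imwrite('pics/w5c.png',np.hstack([a,c])[:,:,::-1])
```

```text
at [449.2 318.5  62.6] tooldelta mm [ 1.3  2.8 31.6] world yaw of tool x -169.7 tilt corr deg (tool) [-0.07  0.17  0.  ] F [ 0.  -0.3 -1.1] w 21.1 t 6.65
```

View pics/w5c.png

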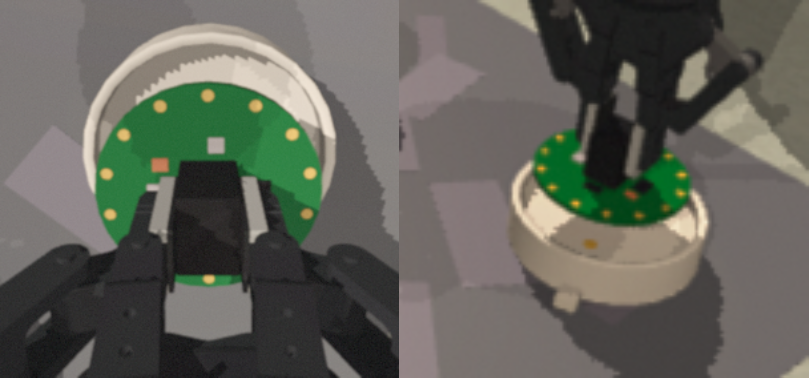

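The board is level, gripped on its block and hovers over the shell. In the wrist view, the board spans crop columns 96–322 and the rim 83–335, so both centre at 209; the near rim edge is at row ~30.

Run:
```python
from h import *
import pickle
s=pickle.load(open('s5.pkl','rb'))
M=R.from_rotvec(s['ee_rot']).as_matrix()
f=lambda u,v,z:(M.T@(atz('wrist',(100+u/1.33,100+v/1.33),z,s)-s['tool_pos'])).round(1)
print('rim L,R',f(83,140,30),f(335,140,30),'rim near',f(209,26,30),f(209,33,30),'inner near',f(209,45,30))
print('board L,R',f(96,180,55.5),f(322,180,55.5),'near',f(209,83,55.5))
go(448,320.5,31)
```

```text
rim L,R [ 10.6 -53.6  32.6] [10.6 57.2 32.5] rim near [60.1  1.8 32.4] [57.3  1.8 32.4] inner near [52.4  1.8 32.4]
board L,R [  4.3 -42.1   7.1] [ 4.3 45.5  7. ] near [43.1  1.8  6.9]
at [449.8 319.   63.7] tooldelta mm [ 1.7  1.8 32.7] world yaw of tool x -169.7 tilt corr deg (tool) [-0.02  0.27  0.  ] F [ 0.7 -0.3 -0.5] w 21.2 t 6.75
```

{"api": "drive_tool", "payload": {"dp": [[0.0025,0.001,0.01],[0,0,0.015],[0,0,0]], "delta_rot": [[0,0.2,0],[0,0,0],[0,0,0]], "jaw": [1,1,1]}}

```text
t: 7.05
tool_pos: [448.6, 319.4, 38.4]
ee_rot: [-0.28, 3.126, 0.002]
wrist_force: [-0.4, -0.7, -0.7]
grip_width: 20.8
```

Run:
```python
from h import *
go(448,320.5,31)
```

```text
at [448.6 319.4  38.4] tooldelta mm [0.4 1.2 7.4] world yaw of tool x -169.8 tilt corr deg (tool) [ 0.05  0.21 -0.  ] F [-0.4 -0.7 -0.7] w 20.8 t 7.05
```

{"api": "drive_tool", "payload": {"dp": [[0.0015,0.0007,0.004],[0,0,0],[0,0,0.002]], "delta_rot": [[0,0.2,0],[0,0,0],[0,0,0]], "jaw": [1,1,1]}}

```text
t: 7.35
tool_pos: [446.9, 320.0, 31.7]
ee_rot: [0.28, -3.129, -0.001]
wrist_force: [-0.3, 0.3, -0.6]
grip_width: 20.8
```

{"api": "drive_tool", "payload": {"dp": [[0,0,0.001],[0,0,0.001],[0,0,0.001]], "delta_rot": [[0,0,0],[0,0,0],[0,0,0]], "jaw": [1,1,1]}}

```text
t: 7.65
tool_pos: [446.8, 320.0, 31.2]
ee_rot: [0.281, -3.128, -0.001]
wrist_force: [-2.0, -2.0, 6.8]
grip_width: 20.9
```

Contact (6.8 N up) at z 31.2, exactly 20 mm above the pick height. Release with a small opening, then rise.

{"api": "drive_tool", "payload": {"dp": [[0,0,0],[0,0,0],[0,0,0],[0,0,0],[0,0,0]], "delta_rot": [[0,0,0],[0,0,0],[0,0,0],[0,0,0],[0,0,0]], "jaw": [0.68,0.6,0.5,0.5,0.5]}}

```text
t: 8.15
tool_pos: [447.7, 320.9, 32.2]
ee_rot: [-0.281, 3.128, 0.003]
wrist_force: [-1.0, 0.5, 0.8]
grip_width: 42.8
```

{"api": "drive_tool", "payload": {"dp": [[0,0,-0.01],[0,0,-0.03],[0,0,-0.04],[0,0,-0.04],[0,0,0]], "delta_rot": [[0,0,0],[0,0,0],[0,0,0],[0,0,0],[0,0,0]], "jaw": [0.5,0.5,0.3,0,0]}}

```text
t: 8.65
tool_pos: [447.1, 320.2, 157.4]
ee_rot: [0.281, -3.128, -0.001]
wrist_force: [1.2, -0.4, 0.6]
grip_width: 83.6
```

Run:
```python
from h import *
import pickle
s,im=snap('wrist','w6'); pickle.dump(s,open('s6.pkl','wb')); go(613,-204,60)
cv2.imwrite('pics/w6c.png',cv2.resize(im[60:340,140:400,::-1],None,fx=2,fy=2,interpolation=cv2.INTER_CUBIC))
```

```text
at [445.9 319.3 155.1] tooldelta mm [ -71.6 -544.6   95.4] world yaw of tool x -169.7 tilt corr deg (tool) [-0.06 -0.23  0.  ] F [-0.2 -0.4  0.8] w 85.1 t 8.7
```

View pics/w6c.png

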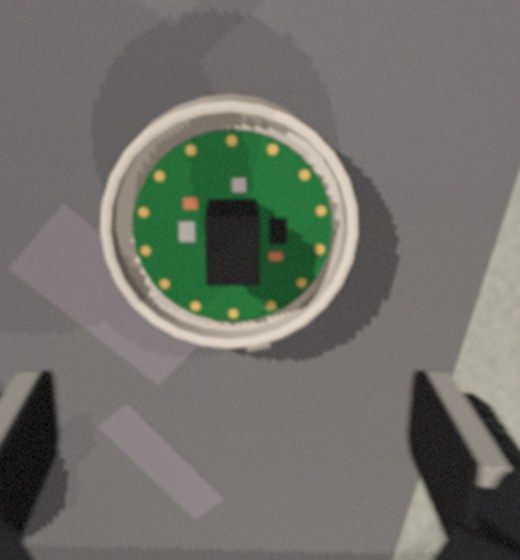

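The board lies in the shell: crop extents are board 133–333 × 128–323, rim 101–359 × ~99–347.

Run:
```python
from h import *
import pickle
s=pickle.load(open('s6.pkl','rb'))
f=lambda u,v,z:atz('wrist',(140+u/2,60+v/2),z,s)
for n,L,z in(('board',((133,226),(333,226),(233,128),(233,323)),24),('rim',((101,223),(359,223),(230,99),(230,347)),30)):
    p=np.array([f(*q,z) for q in L]); print(n,p.round(1).tolist(),((p[0]+p[1])/2).round(1),((p[2]+p[3])/2).round(1))
print('block',f(232,252,54))
```

```text
board [[454.2, 277.7, 24.0], [438.4, 365.6, 24.0], [403.6, 314.0, 24.0], [493.0, 330.1, 24.0]] [446.3 321.7  24. ] [448.3 322.   24. ]
rim [[453.4, 264.5, 30.0], [433.5, 375.1, 30.0], [391.5, 310.5, 30.0], [502.6, 330.4, 30.0]] [443.5 319.8  30. ] [447.  320.4  30. ]
block [448.44504415 321.60078249  54.        ]
```

Board centre (448, 322) vs rim (447, 320.5): within 2 mm. Next the can.

{"api": "drive_tool", "payload": {"dp": [[-0.006,-0.046,0],[-0.006,-0.046,0],[-0.006,-0.046,0],[-0.006,-0.046,0],[-0.006,-0.046,0]], "delta_rot": [[0,0,0],[0,0,0],[0,0,0],[0,0,0],[0,0,0]], "jaw": [0,0,0,0,0]}}

```text
t: 9.2
tool_pos: [514.4, 100.0, 152.0]
ee_rot: [0.308, -3.118, -0.002]
wrist_force: [1.3, -0.3, 0.1]
grip_width: 85.4
```

{"api": "drive_tool", "payload": {"dp": [[-0.006,-0.046,0],[-0.006,-0.046,0],[-0.006,-0.046,0],[-0.006,-0.046,0],[-0.006,-0.046,0]], "delta_rot": [[0,0,0],[0,0,0],[0,0,0],[0,0,0],[0,0,0]], "jaw": [0,0,0,0,0]}}

```text
t: 9.7
tool_pos: [586.3, -128.8, 146.0]
ee_rot: [0.308, -3.108, -0.004]
wrist_force: [1.5, -0.5, -0.1]
grip_width: 85.5
```

Run:
```python
from h import *
go(612,-195,165); print(observe()['joints'].round(2))
```

```text
at [ 586.3 -128.8  146. ] tooldelta mm [-11.8 -69.9 -19.6] world yaw of tool x -168.7 tilt corr deg (tool) [ 0.26 -1.02  0.  ] F [ 1.5 -0.5 -0.1] w 85.5 t 9.7
[ 0.01  0.49  0.2   1.8  -0.12  0.88  2.03]
```

{"api": "drive_tool", "payload": {"dp": [[-0.006,-0.036,-0.01],[-0.006,-0.03,-0.01],[0,0,0],[0,0,0]], "delta_rot": [[0,-0.5,0],[0,-0.5,0],[0,0,0],[0,0,0]], "jaw": [0,0,0,0]}}

```text
t: 10.1
tool_pos: [608.1, -203.2, 160.3]
ee_rot: [0.29, -3.119, -0.004]
wrist_force: [0.4, 0.6, -0.5]
grip_width: 85.3
```

```bash
cat >> h.py <<'E'
def circ(fn,cam,im,s,m,z,x0=0,x1=512):
    m=m.astype('uint8')*255
    m[:, :x0]=0; m[:, x1:]=0
    m=cv2.morphologyEx(m,cv2.MORPH_OPEN,np.ones((3,3)))
    for c in sorted(cv2.findContours(m,0,1)[0],key=cv2.contourArea)[-5:]:
        if cv2.contourArea(c)<300: continue
        x,y,w,h=cv2.boundingRect(c); e=cv2.fitEllipse(cv2.convexHull(c)); print('blob',(x,y,w,h),'ell',np.round(e[0],1),np.round(e[1],1),atz(cam,e[0],z,s).round(1))
E
python3 - <<'E'
from h import *
import pickle
s,im=snap('wrist','w7'); pickle.dump(s,open('s7.pkl','wb')); go(613,-204,60)
cv2.imwrite('pics/w7c.png',cv2.resize(im[40:384,100:500,::-1],None,fx=1.5,fy=1.5,interpolation=cv2.INTER_CUBIC))
E
```

```text
at [ 608.  -203.6  160.4] tooldelta mm [ -5.8  -1.6 100.3] world yaw of tool x -169.4 tilt corr deg (tool) [ 0.15 -0.55  0.  ] F [-0.8 -0.2  0. ] w 85.6 t 10.15
```

View pics/w7c.png

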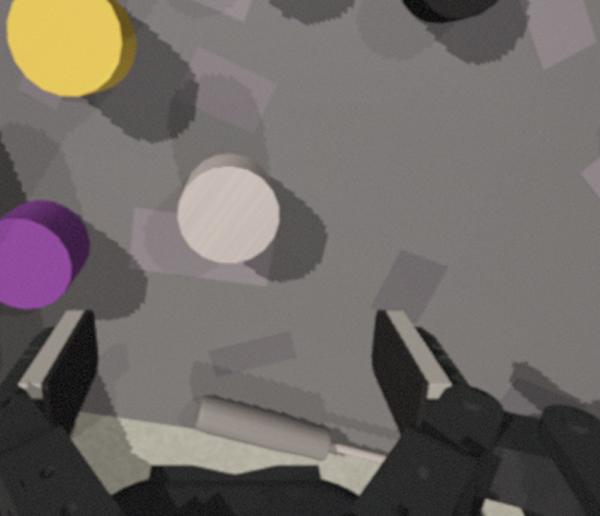

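Steel can top spans crop 178–280 × 164–264, centre at full-size (252.7,182.7). The purple look-alike is ~115 mm to the left, clear of the fingers.

Run:
```python
from h import *
import pickle
s=pickle.load(open('s7.pkl','rb'))
f=lambda u,v,z:atz('wrist',(100+u/1.5,40+v/1.5),z,s)
p=np.array([f(*q,40) for q in((178,214),(280,214),(229,164),(229,264))]);print(p.round(1).tolist(),p.mean(0)); c=p.mean(0)
print(tri(ray('wrist',(252.7,182.7),s),ray('side',(291,263.3))),tri(ray('wrist',(252.7,182.7),s),ray('scene',(181.2,160.8))))
go(c[0],c[1],20)
```

```text
[[616.9, -232.7, 40.0], [606.2, -175.3, 40.0], [583.0, -209.3, 40.0], [642.1, -198.4, 40.0]] [ 612.0630206  -203.92924605   40.        ]
(array([ 614.24760738, -203.5138458 ,   33.68309233]), [np.float64(0.6581301096497003), np.float64(0.6581301096487701)]) (array([ 612.56518147, -203.88690365,   37.12403425]), [np.float64(0.07859807738009181), np.float64(0.07859807737942331)])
at [ 608.  -203.6  160.4] tooldelta mm [ -5.3  -1.4 140.3] world yaw of tool x -169.4 tilt corr deg (tool) [ 0.15 -0.55  0.  ] F [-0.8 -0.2  0. ] w 85.6 t 10.15
```

{"api": "drive_tool", "payload": {"dp": [[-0.006,-0.0015,0.01],[0,0,0.035],[0,0,0.035],[0,0,0.01],[0,0,0]], "delta_rot": [[0,-0.5,0],[0,0,0],[0,0,0],[0,0,0],[0,0,0]], "jaw": [0,0,0,0,0]}}

```text
t: 10.65
tool_pos: [614.9, -195.6, 64.8]
ee_rot: [0.305, -3.126, -0.011]
wrist_force: [0.0, 0.3, -0.6]
grip_width: 85.4
```

Run:
```python
from h import *
go(612,-204,10)
```

```text
at [ 614.9 -195.6   64.8] tooldelta mm [ 4.4 -8.  54.7] world yaw of tool x -168.9 tilt corr deg (tool) [ 0.39  0.   -0.  ] F [ 0.   0.3 -0.6] w 85.4 t 10.65
```

{"api": "drive_tool", "payload": {"dp": [[0.0045,-0.008,0],[0,0,0],[0,0,0.012],[0,0,0]], "delta_rot": [[0.4,0,0],[0,0,0],[0,0,0],[0,0,0]], "jaw": [0,0,0,0]}}

```text
t: 11.05
tool_pos: [614.1, -204.7, 55.7]
ee_rot: [-0.306, 3.121, -0.004]
wrist_force: [-0.0, 0.0, -1.5]
grip_width: 85.4
```

Run:
```python
from h import *
go(612,-204,10)
```

```text
at [ 614.1 -204.7   55.7] tooldelta mm [ 2.2  1.3 45.6] world yaw of tool x -168.8 tilt corr deg (tool) [-0.17  0.29  0.  ] F [-0.   0.  -1.5] w 85.4 t 11.05
```

{"api": "drive_tool", "payload": {"dp": [[0.003,0.001,0.01],[0,0,0.015],[0,0,0.015],[0,0,0.004],[0,0,0]], "delta_rot": [[-0.1,0.3,0],[0,0,0],[0,0,0],[0,0,0],[0,0,0]], "jaw": [0,0,0,0,0]}}

```text
t: 11.55
tool_pos: [611.0, -204.3, 7.8]
ee_rot: [-0.307, 3.127, -0.002]
wrist_force: [0.7, -0.5, 0.5]
grip_width: 85.4
```

Run:
```python
from h import *
go(612,-204,10)
```

```text
at [ 611.  -204.3    7.8] tooldelta mm [-1.1  0.1 -2.2] world yaw of tool x -168.8 tilt corr deg (tool) [-0.06 -0.    0.  ] F [ 0.7 -0.5  0.5] w 85.4 t 11.55
```

{"api": "drive_tool", "payload": {"dp": [[-0.001,0,-0.0025],[0,0,0],[0,0,0],[0,0,0],[0,0,0]], "delta_rot": [[0,0,0],[0,0,0],[0,0,0],[0,0,0],[0,0,0]], "jaw": [0,0.25,0.4,0.6,1]}}

```text
t: 12.05
tool_pos: [613.1, -204.5, 11.7]
ee_rot: [-0.307, 3.125, -0.003]
wrist_force: [-0.2, 0.3, -0.6]
grip_width: 56.5
```

{"api": "drive_tool", "payload": {"dp": [[0,0,0],[0,0,0],[0,0,0]], "delta_rot": [[0,0,0],[0,0,0],[0,0,0]], "jaw": [1,1,1]}}

```text
t: 12.35
tool_pos: [613.0, -204.5, 11.8]
ee_rot: [-0.307, 3.124, -0.003]
wrist_force: [-0.7, 0.5, -0.6]
grip_width: 56.6
```

Run:
```python
from h import *
go(612,-204,10)
```

```text
at [ 613.  -204.5   11.8] tooldelta mm [0.9 0.7 1.8] world yaw of tool x -168.8 tilt corr deg (tool) [-0.13  0.12  0.  ] F [-0.7  0.5 -0.6] w 56.6 t 12.35
```

Can gripped (56.6 mm). Lift, carry to the shell.

{"api": "drive_tool", "payload": {"dp": [[0,0,-0.01],[0,0,-0.03],[0,0,-0.035],[0,0,-0.035],[0,0,-0.015]], "delta_rot": [[0,0,0],[0,0,0],[0,0,0],[0,0,0],[0,0,0]], "jaw": [1,1,1,1,1]}}

```text
t: 12.85
tool_pos: [610.5, -203.8, 139.8]
ee_rot: [0.306, -3.122, -0.0]
wrist_force: [0.4, -1.1, -0.7]
grip_width: 56.6
```

{"api": "drive_tool", "payload": {"dp": [[0.003,0.023,0],[0.006,0.045,0],[0.006,0.045,0],[0.006,0.045,0],[0.006,0.045,0]], "delta_rot": [[0,0,0],[0,0,0],[0,0,0],[0,0,0],[0,0,0]], "jaw": [1,1,1,1,1]}}

```text
t: 13.35
tool_pos: [547.9, -14.2, 147.6]
ee_rot: [-0.281, 3.119, -0.013]
wrist_force: [1.0, -0.2, -0.6]
grip_width: 56.5
```

{"api": "drive_tool", "payload": {"dp": [[0.006,0.045,0],[0.006,0.045,0],[0.006,0.045,0],[0.006,0.045,0],[0.006,0.045,0]], "delta_rot": [[0,0,0],[0,0,0],[0,0,0],[0,0,0],[0,0,0]], "jaw": [1,1,1,1,1]}}

```text
t: 13.85
tool_pos: [475.3, 209.8, 150.2]
ee_rot: [-0.278, 3.112, -0.01]
wrist_force: [0.9, -0.1, -1.2]
grip_width: 56.7
```

Run:
```python
from h import *
go(449,321.5,36)
```

```text
at [475.3 209.8 150.2] tooldelta mm [  8.  115.5 113.1] world yaw of tool x -169.8 tilt corr deg (tool) [-0.45  0.94  0.  ] F [ 0.9 -0.1 -1.2] w 56.7 t 13.85
```

{"api": "drive_tool", "payload": {"dp": [[0.004,0.045,0],[0.004,0.042,0.01],[0.002,0.022,0.01],[0,0,0.01],[0,0,0]], "delta_rot": [[-0.2,0.4,0],[-0.2,0.4,0],[0,0,0],[0,0,0],[0,0,0]], "jaw": [1,1,1,1,1]}}

```text
t: 14.35
tool_pos: [441.7, 328.0, 123.2]
ee_rot: [-0.298, 3.12, 0.009]
wrist_force: [-0.1, -0.9, -0.3]
grip_width: 56.5
```

Run:
```python
from h import *
go(449,321.5,36)
```

```text
at [441.7 328.  123.2] tooldelta mm [-5.3 -8.2 87.2] world yaw of tool x -169.1 tilt corr deg (tool) [ 0.3   0.43 -0.  ] F [-0.1 -0.9 -0.3] w 56.5 t 14.35
```

{"api": "drive_tool", "payload": {"dp": [[-0.0055,-0.008,0.01],[0,0,0.015],[0,0,0.005],[0,0,0]], "delta_rot": [[0.3,0.4,0],[0,0,0],[0,0,0],[0,0,0]], "jaw": [1,1,1,1]}}

```text
t: 14.75
tool_pos: [453.5, 314.5, 93.1]
ee_rot: [-0.285, 3.126, -0.004]
wrist_force: [0.8, 0.6, -0.7]
grip_width: 56.6
```

Run:
```python
from h import *
go(449,321.5,36)
```

```text
at [453.5 314.5  93.1] tooldelta mm [ 3.3  7.9 57.1] world yaw of tool x -169.6 tilt corr deg (tool) [-0.16  0.13  0.  ] F [ 0.8  0.6 -0.7] w 56.6 t 14.75
```

{"api": "drive_tool", "payload": {"dp": [[0.003,0.007,0],[0,0,0],[0,0,0]], "delta_rot": [[0,0,0],[0,0,0],[0,0,0]], "jaw": [1,1,1]}}

```text
t: 15.05
tool_pos: [450.7, 319.8, 94.2]
ee_rot: [-0.279, 3.125, -0.004]
wrist_force: [-0.0, -0.6, 0.1]
grip_width: 56.2
```

{"api": "drive_tool", "payload": {"dp": [[0,0,0.012],[0,0,0.003],[0,0,0]], "delta_rot": [[0,0,0],[0,0,0],[0,0,0]], "jaw": [1,1,1]}}

```text
t: 15.35
tool_pos: [450.9, 320.4, 78.7]
ee_rot: [-0.281, 3.124, -0.002]
wrist_force: [-0.0, -0.1, -0.9]
grip_width: 56.5
```

Run:
```python
from h import *
go(449,321.5,36)
```

```text
at [450.9 320.4  78.7] tooldelta mm [ 1.9  1.5 42.7] world yaw of tool x -169.7 tilt corr deg (tool) [-0.12  0.28  0.  ] F [-0.  -0.1 -0.9] w 56.5 t 15.35
```

{"api": "drive_tool", "payload": {"dp": [[0.002,0.0015,0.004],[0,0,0],[0,0,0.012],[0,0,0.012],[0,0,0]], "delta_rot": [[-0.1,0.3,0],[0,0,0],[0,0,0],[0,0,0],[0,0,0]], "jaw": [1,1,1,1,1]}}

```text
t: 15.85
tool_pos: [448.1, 321.6, 47.9]
ee_rot: [0.282, -3.128, 0.001]
wrist_force: [0.5, -0.4, -0.8]
grip_width: 56.8
```

Run:
```python
from h import *
go(449,321.5,36)
```

```text
at [448.1 321.6  47.9] tooldelta mm [-0.9 -0.2 11.9] world yaw of tool x -169.7 tilt corr deg (tool) [-0.02 -0.08  0.  ] F [ 0.5 -0.4 -0.8] w 56.8 t 15.85
```

{"api": "drive_tool", "payload": {"dp": [[0,0,0.005],[0,0,0.003],[0,0,0.001],[0,0,0.001],[0,0,0]], "delta_rot": [[0,0,0],[0,0,0],[0,0,0],[0,0,0],[0,0,0]], "jaw": [1,1,1,1,1]}}

```text
t: 16.35
tool_pos: [448.1, 321.4, 36.5]
ee_rot: [0.281, -3.127, 0.002]
wrist_force: [0.3, -0.2, -0.5]
grip_width: 56.6
```

Run:
```python
from h import *
go(449,321.5,36)
```

```text
at [448.1 321.4  36.5] tooldelta mm [-0.9 -0.   0.4] world yaw of tool x -169.7 tilt corr deg (tool) [-0.05 -0.11  0.  ] F [ 0.3 -0.2 -0.5] w 56.6 t 16.35
```

{"api": "drive_tool", "payload": {"dp": [[-0.0005,0,0.0008],[0,0,0.0008],[0,0,0.0008]], "delta_rot": [[0,0,0],[0,0,0],[0,0,0]], "jaw": [1,1,1]}}

```text
t: 16.65
tool_pos: [449.0, 321.8, 34.9]
ee_rot: [0.281, -3.128, 0.001]
wrist_force: [-3.6, -2.2, 9.1]
grip_width: 56.8
```

Contact at 34.9 (expected 35.8). Release and rise.

{"api": "drive_tool", "payload": {"dp": [[0,0,0],[0,0,0],[0,0,0],[0,0,0]], "delta_rot": [[0,0,0],[0,0,0],[0,0,0],[0,0,0]], "jaw": [0.28,0.2,0.1,0.05]}}

```text
t: 17.05
tool_pos: [449.5, 322.2, 35.3]
ee_rot: [-0.281, 3.129, 0.001]
wrist_force: [0.7, 0.3, -0.1]
grip_width: 81.0
```

{"api": "drive_tool", "payload": {"dp": [[0,0,-0.01],[0,0,-0.03],[0,0,-0.04],[0,0,-0.04],[0,0,-0.02]], "delta_rot": [[0,0,0],[0,0,0],[0,0,0],[0,0,0],[0,0,0]], "jaw": [0,0,0,0,0]}}

```text
t: 17.55
tool_pos: [447.6, 320.5, 178.9]
ee_rot: [0.281, -3.123, 0.006]
wrist_force: [-0.1, -0.1, -0.2]
grip_width: 85.4
```

Run:
```python
from h import *
import pickle
s,im=snap('wrist','w8'); pickle.dump(s,open('s8.pkl','wb')); go(475,84,165)
cv2.imwrite('pics/w8c.png',cv2.resize(im[60:340,140:400,::-1],None,fx=2,fy=2,interpolation=cv2.INTER_CUBIC))
```

```text
at [448.8 321.5 181.4] tooldelta mm [  16.5 -238.3   16.8] world yaw of tool x -169.7 tilt corr deg (tool) [-0.07 -0.16  0.  ] F [1.2 0.1 1.1] w 85.6 t 17.6
```

View pics/w8c.png

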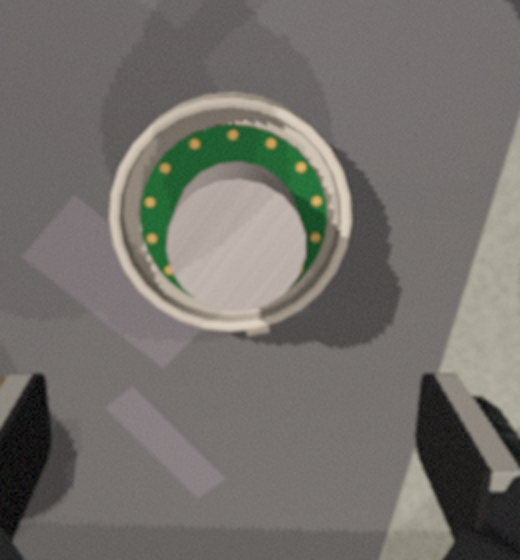

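The can stands over the block: top crop 166–307 × 178–313, rim 110–352 × 97–332.

Run:
```python
from h import *
import pickle
s=pickle.load(open('s8.pkl','rb'))
f=lambda u,v,z:atz('wrist',(140+u/2,60+v/2),z,s)
for n,L,z in(('can',((166,245),(307,245),(236,178),(236,313)),64),('rim',((110,213),(352,213),(231,97),(231,332)),30),('board',((140,215),(328,215)),24)):
    p=np.array([f(*q,z) for q in L]); print(n,[round(float(np.linalg.norm(p[i+1]-p[i])),1) for i in range(0,len(p),2)],[((p[i]+p[i+1])/2).round(1) for i in range(0,len(p),2)])
```

```text
can [59.3, 59.7] [array([448.8, 323.3,  64. ]), array([450.1, 323.4,  64. ])]
rim [113.3, 114.3] [array([444.5, 320. ,  30. ]), array([448.5, 320.7,  30. ])]
board [89.9] [array([446.8, 321.8,  24. ])]
```

{"api": "drive_tool", "payload": {"dp": [[0.003,-0.045,0],[0.003,-0.045,0],[0.003,-0.045,0],[0.003,-0.045,0],[0.002,-0.03,0]], "delta_rot": [[0,0,0],[0,0,0],[0,0,0],[0,0,0],[0,0,0]], "jaw": [0,0,0,0,0]}}

```text
t: 18.1
tool_pos: [474.4, 112.8, 186.6]
ee_rot: [-0.299, 3.12, 0.009]
wrist_force: [-0.0, 0.7, -0.3]
grip_width: 85.3
```

{"api": "drive_tool", "payload": {"dp": [[0,0,0],[0,0,0]], "delta_rot": [[0,0,0],[0,0,0]], "jaw": [0,0]}}

```text
t: 18.3
tool_pos: [474.8, 107.8, 187.7]
ee_rot: [-0.285, 3.12, 0.008]
wrist_force: [0.2, 0.9, -0.0]
grip_width: 85.4
```

Run:
```python
from h import *
import pickle
s,im=snap('wrist','w9'); pickle.dump(s,open('s9.pkl','wb')); go(475,84,110)
cv2.imwrite('pics/w9c.png',cv2.resize(im[60:384,100:440,::-1],None,fx=1.8,fy=1.8,interpolation=cv2.INTER_CUBIC))
```

```text
at [474.9 107.8 187.7] tooldelta mm [  4.9 -23.7  77.5] world yaw of tool x -169.5 tilt corr deg (tool) [ 0.24  0.49 -0.  ] F [ 0.2  0.  -0.1] w 85.5 t 18.35
```

View pics/w9c.png

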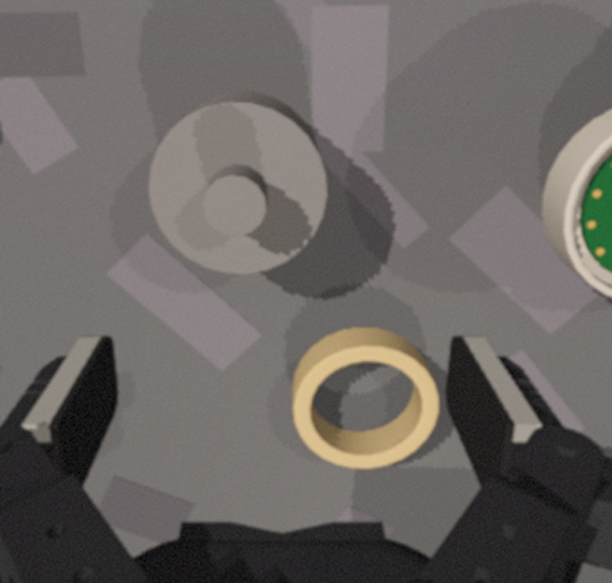

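Cover top plate spans crop 149–327 × 101–272, stub top 203–267 × 174–236, centre (235,205). The tape is clear of it.

Run:
```python
from h import *
import pickle
s=pickle.load(open('s9.pkl','rb'))
f=lambda u,v,z:atz('wrist',(100+u/1.8,60+v/1.8),z,s)
for n,L,z in(('stub',((203,205),(267,205),(235,174),(235,236)),74),('plate',((149,187),(327,187),(238,101),(238,272)),50)):
    p=np.array([f(*q,z) for q in L]); print(n,[round(float(np.linalg.norm(p[i+1]-p[i])),1) for i in range(0,len(p),2)],[((p[i]+p[i+1])/2).round(1) for i in range(0,len(p),2)])
print(tri(ray('wrist',(100+235/1.8,60+205/1.8),s),ray('scene',(297,179.2))))
go(475,85.5,100)
```

```text
stub [29.5, 29.9] [array([473.9,  87.7,  74. ]), array([474.2,  87.8,  74. ])]
plate [88.7, 88.4] [array([471.9,  87.2,  50. ]), array([473.9,  87.5,  50. ])]
(array([474.60923178,  87.64436469,  71.87821482]), [np.float64(0.0691668312410411), np.float64(0.06916683124066063)])
at [474.9 107.8 187.7] tooldelta mm [  4.7 -22.3  87.6] world yaw of tool x -169.5 tilt corr deg (tool) [ 0.24  0.49 -0.  ] F [ 0.2  0.  -0.1] w 85.5 t 18.35
```

{"api": "drive_tool", "payload": {"dp": [[0.005,-0.021,0],[0,0,0],[0,0,0.02],[0,0,0.03],[0,0,0]], "delta_rot": [[0.2,0.5,0],[0,0,0],[0,0,0],[0,0,0],[0,0,0]], "jaw": [0,0,0,0,0]}}

```text
t: 18.85
tool_pos: [474.5, 94.5, 137.8]
ee_rot: [-0.305, 3.123, 0.007]
wrist_force: [-1.0, 0.2, 0.3]
grip_width: 85.4
```

Run:
```python
from h import *
go(474,87.7,54)
```

```text
at [474.5  94.5 137.8] tooldelta mm [ 2.1 -7.  83.8] world yaw of tool x -168.9 tilt corr deg (tool) [ 0.23  0.22 -0.  ] F [-1.   0.2  0.3] w 85.4 t 18.85
```

{"api": "drive_tool", "payload": {"dp": [[0.002,-0.007,0],[0,0,0],[0,0,0.02],[0,0,0.025],[0,0,0]], "delta_rot": [[0.2,0.2,0],[0,0,0],[0,0,0],[0,0,0],[0,0,0]], "jaw": [0,0,0,0,0]}}

```text
t: 19.35
tool_pos: [477.7, 91.0, 97.1]
ee_rot: [-0.311, 3.117, 0.005]
wrist_force: [0.1, -0.4, -0.1]
grip_width: 85.8
```

Run:
```python
from h import *
go(474,87.7,54)
```

```text
at [477.7  91.   97.1] tooldelta mm [ 4.6 -2.6 43.1] world yaw of tool x -168.6 tilt corr deg (tool) [ 0.12  0.53 -0.  ] F [ 0.1 -0.4 -0.1] w 85.8 t 19.35
```

{"api": "drive_tool", "payload": {"dp": [[0.005,-0.003,0.008],[0,0,0.012],[0,0,0.012],[0,0,0.004],[0,0,0]], "delta_rot": [[0.1,0.5,0],[0,0,0],[0,0,0],[0,0,0],[0,0,0]], "jaw": [0,0,0,0,0]}}

```text
t: 19.85
tool_pos: [475.9, 87.6, 62.1]
ee_rot: [-0.312, 3.12, 0.002]
wrist_force: [-0.1, -0.6, 0.8]
grip_width: 85.9
```

Run:
```python
from h import *
go(474,87.7,54)
```

```text
at [475.9  87.6  62.1] tooldelta mm [1.9 0.5 8.1] world yaw of tool x -168.6 tilt corr deg (tool) [ 0.06  0.33 -0.  ] F [-0.1 -0.6  0.8] w 85.9 t 19.85
```

{"api": "drive_tool", "payload": {"dp": [[0.002,0.0005,0.008],[0,0,0],[0,0,0]], "delta_rot": [[0,0.4,0],[0,0,0],[0,0,0]], "jaw": [0,0,0]}}

```text
t: 20.15
tool_pos: [474.0, 87.8, 53.6]
ee_rot: [0.312, -3.125, -0.001]
wrist_force: [-0.1, 0.8, 0.6]
grip_width: 85.4
```

Run:
```python
from h import *
go(474,87.7,54)
```

```text
at [474.   87.8  53.6] tooldelta mm [ 0.1 -0.1 -0.4] world yaw of tool x -168.6 tilt corr deg (tool) [ 0.06 -0.08  0.  ] F [-0.1  0.8  0.6] w 85.4 t 20.15
```

{"api": "drive_tool", "payload": {"dp": [[0,0,0],[0,0,0],[0,0,0],[0,0,0],[0,0,0]], "delta_rot": [[0,0,0],[0,0,0],[0,0,0],[0,0,0],[0,0,0]], "jaw": [0.3,0.5,0.6,0.8,1]}}

```text
t: 20.65
tool_pos: [474.6, 87.8, 54.6]
ee_rot: [0.312, -3.126, -0.002]
wrist_force: [-0.5, 0.1, -0.1]
grip_width: 28.3
```

{"api": "drive_tool", "payload": {"dp": [[0,0,0],[0,0,0],[0,0,0],[0,0,0]], "delta_rot": [[0,0,0],[0,0,0],[0,0,0],[0,0,0]], "jaw": [1,1,1,1]}}

```text
t: 21.05
tool_pos: [474.6, 87.8, 54.6]
ee_rot: [-0.312, 3.126, 0.002]
wrist_force: [-0.2, -0.6, 0.3]
grip_width: 27.8
```

Run:
```python
from h import *
go(474,87.7,54)
```

```text
at [474.6  87.8  54.6] tooldelta mm [0.6 0.  0.6] world yaw of tool x -168.6 tilt corr deg (tool) [ 0.06  0.01 -0.  ] F [-0.2 -0.6  0.3] w 27.8 t 21.05
```

Stub gripped (27.8 mm). Lift and carry to the shell; expect seating at TCP z ≈ 78.6.

{"api": "drive_tool", "payload": {"dp": [[0,0,-0.01],[0,0,-0.03],[0,0,-0.035],[0,0,-0.03],[0,0,-0.01]], "delta_rot": [[0,0,0],[0,0,0],[0,0,0],[0,0,0],[0,0,0]], "jaw": [1,1,1,1,1]}}

```text
t: 21.55
tool_pos: [472.4, 87.0, 172.9]
ee_rot: [0.311, -3.12, 0.001]
wrist_force: [0.4, 0.6, -0.8]
grip_width: 28.0
```

{"api": "drive_tool", "payload": {"dp": [[-0.002,0.02,0],[-0.0035,0.04,0],[-0.0035,0.04,0],[-0.0035,0.04,0],[-0.0035,0.04,0]], "delta_rot": [[0,0,0],[0,0,0],[0,0,0],[0,0,0],[0,0,0]], "jaw": [1,1,1,1,1]}}

```text
t: 22.05
tool_pos: [454.6, 265.0, 174.6]
ee_rot: [0.288, -3.126, 0.003]
wrist_force: [1.3, -0.2, -0.9]
grip_width: 28.3
```

Run:
```python
from h import *
go(448.5,321.5,79)
```

```text
at [454.6 265.  174.6] tooldelta mm [-4.6 56.9 95.5] world yaw of tool x -169.5 tilt corr deg (tool) [-0.11 -0.15  0.  ] F [ 1.3 -0.2 -0.9] w 28.3 t 22.05
```

{"api": "drive_tool", "payload": {"dp": [[-0.003,0.025,0],[-0.0005,0.006,0],[0,0,0],[0,0,0]], "delta_rot": [[0,0,0],[0,0,0],[0,0,0],[0,0,0]], "jaw": [1,1,1,1]}}

```text
t: 22.45
tool_pos: [448.4, 301.8, 172.1]
ee_rot: [0.302, -3.12, 0.004]
wrist_force: [-0.2, -0.3, -1.3]
grip_width: 27.8
```

Run:
```python
from h import *
go(448.5,321.5,79)
```

```text
at [448.4 301.8 172.1] tooldelta mm [-4.5 19.5 93. ] world yaw of tool x -168.9 tilt corr deg (tool) [-0.11 -0.4   0.  ] F [-0.2 -0.3 -1.3] w 27.8 t 22.45
```

{"api": "drive_tool", "payload": {"dp": [[-0.004,0.019,0.005],[0,0,0],[0,0,0.02],[0,0,0]], "delta_rot": [[-0.1,-0.4,0],[0,0,0],[0,0,0],[0,0,0]], "jaw": [1,1,1,1]}}

```text
t: 22.85
tool_pos: [450.2, 318.4, 146.2]
ee_rot: [-0.292, 3.127, -0.002]
wrist_force: [-0.9, 0.1, -0.9]
grip_width: 28.0
```

Run:
```python
from h import *
go(448.5,321.5,79)
```

```text
at [450.2 318.4 146.2] tooldelta mm [ 1.1  3.5 67.1] world yaw of tool x -169.3 tilt corr deg (tool) [-0.09  0.03  0.  ] F [-0.9  0.1 -0.9] w 28.0 t 22.85
```

{"api": "drive_tool", "payload": {"dp": [[0.001,0.0035,0],[0,0,0],[0,0,0.012],[0,0,0.012],[0,0,0]], "delta_rot": [[-0.1,0,0],[0,0,0],[0,0,0],[0,0,0],[0,0,0]], "jaw": [1,1,1,1,1]}}

```text
t: 23.35
tool_pos: [450.2, 321.2, 122.5]
ee_rot: [-0.288, 3.125, 0.002]
wrist_force: [-0.3, -0.1, -2.0]
grip_width: 28.1
```

Run:
```python
from h import *
go(448.5,321.5,79)
```

```text
at [450.2 321.2 122.5] tooldelta mm [ 1.8  0.5 43.5] world yaw of tool x -169.5 tilt corr deg (tool) [ 0.07  0.2  -0.  ] F [-0.3 -0.1 -2. ] w 28.1 t 23.35
```

{"api": "drive_tool", "payload": {"dp": [[0.002,0.0005,0.006],[0,0,0.012],[0,0,0.012],[0,0,0.004],[0,0,0]], "delta_rot": [[0,0.3,0],[0,0,0],[0,0,0],[0,0,0],[0,0,0]], "jaw": [1,1,1,1,1]}}

```text
t: 23.85
tool_pos: [447.5, 321.0, 84.5]
ee_rot: [0.288, -3.125, 0.0]
wrist_force: [-0.9, 0.4, -0.6]
grip_width: 27.8
```

Run:
```python
from h import *
go(448.5,321.5,79)
```

```text
at [447.5 321.   84.5] tooldelta mm [-1.1  0.3  5.5] world yaw of tool x -169.5 tilt corr deg (tool) [ 0.02 -0.21  0.  ] F [-0.9  0.4 -0.6] w 27.8 t 23.85
```

{"api": "drive_tool", "payload": {"dp": [[-0.0008,0.0003,0.003],[0,0,0.001],[0,0,0]], "delta_rot": [[0,-0.2,0],[0,0,0],[0,0,0]], "jaw": [1,1,1]}}

```text
t: 24.15
tool_pos: [448.6, 321.7, 80.3]
ee_rot: [-0.288, 3.128, 0.001]
wrist_force: [-0.8, -0.3, -1.5]
grip_width: 27.9
```

{"api": "drive_tool", "payload": {"dp": [[0,0,0.0008],[0,0,0.0008],[0,0,0.0006]], "delta_rot": [[0,0,0],[0,0,0],[0,0,0]], "jaw": [1,1,1]}}

```text
t: 24.45
tool_pos: [449.1, 322.2, 78.9]
ee_rot: [-0.288, 3.126, 0.003]
wrist_force: [0.1, 0.4, -1.3]
grip_width: 27.8
```

Run:
```python
from h import *
go(448.5,321.5,79)
```

```text
at [449.1 322.2  78.9] tooldelta mm [ 0.7 -0.5 -0.1] world yaw of tool x -169.5 tilt corr deg (tool) [ 0.08  0.12 -0.  ] F [ 0.1  0.4 -1.3] w 27.8 t 24.45
```

{"api": "drive_tool", "payload": {"dp": [[0.0005,-0.0005,0.0007],[0,0,0.0007],[0,0,0.0007]], "delta_rot": [[0.1,0.1,0],[0,0,0],[0,0,0]], "jaw": [1,1,1]}}

```text
t: 24.75
tool_pos: [449.2, 322.1, 78.6]
ee_rot: [-0.288, 3.127, 0.001]
wrist_force: [-1.4, -0.7, 5.3]
grip_width: 28.1
```

Contact at exactly 78.6. Release, rise, and carry on towards the cap.

{"api": "drive_tool", "payload": {"dp": [[0,0,0],[0,0,0],[0,0,0],[0,0,0],[0,0,0]], "delta_rot": [[0,0,0],[0,0,0],[0,0,0],[0,0,0],[0,0,0]], "jaw": [0.6,0.5,0.3,0.2,0.1]}}

```text
t: 25.25
tool_pos: [449.5, 322.2, 78.8]
ee_rot: [-0.288, 3.126, 0.002]
wrist_force: [0.4, 0.2, 1.1]
grip_width: 76.6
```

{"api": "drive_tool", "payload": {"dp": [[0,0,-0.01],[0,0,-0.03],[0,0,-0.04],[0,0,-0.04],[0,0,-0.015]], "delta_rot": [[0,0,0],[0,0,0],[0,0,0],[0,0,0],[0,0,0]], "jaw": [0,0,0,0,0]}}

```text
t: 25.75
tool_pos: [447.8, 320.8, 217.8]
ee_rot: [0.288, -3.125, 0.005]
wrist_force: [-0.3, 0.9, -0.1]
grip_width: 85.6
```

Run:
```python
from h import *
import pickle
s,im=snap('wrist','w10'); pickle.dump(s,open('s10.pkl','wb')); go(462,-105,165)
cv2.imwrite('pics/w10c.png',cv2.resize(im[60:340,140:400,::-1],None,fx=2,fy=2,interpolation=cv2.INTER_CUBIC))
```

```text
at [448.4 321.3 219.2] tooldelta mm [  64.4 -421.5   54.9] world yaw of tool x -169.5 tilt corr deg (tool) [-0.08 -0.09  0.  ] F [ 0.5 -1.1  1.7] w 85.7 t 25.8
```

View pics/w10c.png

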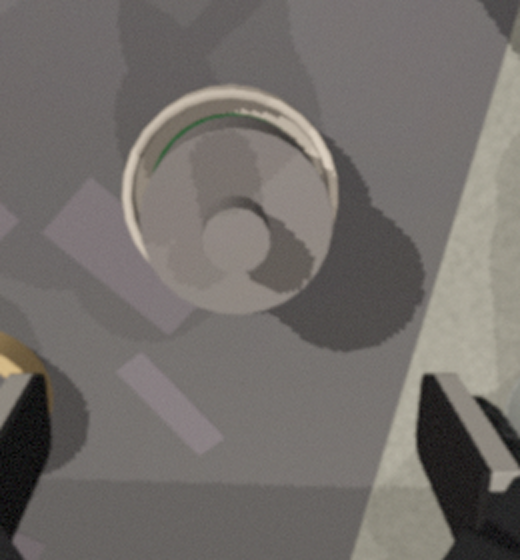

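The cover sits in the shell: plate crop 137–333 × 128–314, stub centre (236.5,239), rim 123–338.

Run:
```python
from h import *
import pickle
s=pickle.load(open('s10.pkl','rb'))
f=lambda u,v,z:atz('wrist',(140+u/2,60+v/2),z,s)
for n,L,z in(('stub',((203,239),(270,239),(236,207),(236,271)),98),('plate',((137,221),(333,221),(235,128),(235,314)),74),('rim',((123,190),(338,190)),30)):
    p=np.array([f(*q,z) for q in L]); print(n,[round(float(np.linalg.norm(p[i+1]-p[i])),1) for i in range(0,len(p),2)],[((p[i]+p[i+1])/2).round(1) for i in range(0,len(p),2)])
print('rimtop',f(231,88,30))
```

```text
stub [28.6, 28.6] [array([448.2, 323.6,  98. ]), array([448.5, 323.4,  98. ])]
plate [90.5, 89.4] [array([447.2, 322.7,  74. ]), array([449.2, 323.1,  74. ])]
rim [112.9] [array([443.2, 319.6,  30. ])]
rimtop [391.9724966  310.45181623  30.        ]
```

{"api": "drive_tool", "payload": {"dp": [[0.0064,-0.042,0.005],[0.0064,-0.042,0.005],[0.0064,-0.042,0.005],[0.0064,-0.042,0.005],[0.0064,-0.042,0.005]], "delta_rot": [[0,0,0],[0,0,0],[0,0,0],[0,0,0],[0,0,0]], "jaw": [0,0,0,0,0]}}

```text
t: 26.3
tool_pos: [456.4, 110.5, 196.8]
ee_rot: [-0.309, 3.12, 0.009]
wrist_force: [0.8, 0.0, -0.2]
grip_width: 85.5
```

{"api": "drive_tool", "payload": {"dp": [[0.0064,-0.042,0.005],[0.0064,-0.042,0.005],[0.0064,-0.042,0.005],[0.0064,-0.042,0.005],[0.0064,-0.042,0.005]], "delta_rot": [[0,0,0],[0,0,0],[0,0,0],[0,0,0],[0,0,0]], "jaw": [0,0,0,0,0]}}

```text
t: 26.8
tool_pos: [465.0, -109.9, 171.0]
ee_rot: [-0.311, 3.117, 0.01]
wrist_force: [1.2, -0.3, 0.2]
grip_width: 85.4
```

{"api": "drive_tool", "payload": {"dp": [[0,0,0],[0,0,0]], "delta_rot": [[0,0,0],[0,0,0]], "jaw": [0,0]}}

```text
t: 27.0
tool_pos: [463.7, -116.6, 170.7]
ee_rot: [-0.293, 3.119, 0.007]
wrist_force: [-0.3, 0.4, 0.8]
grip_width: 85.8
```

Run:
```python
from h import *
import pickle
s,im=snap('wrist','w11'); pickle.dump(s,open('s11.pkl','wb')); go(462,-109,60); print(s['joints'].round(2))
cv2.imwrite('pics/w11c.png',cv2.resize(im[60:384,100:440,::-1],None,fx=1.8,fy=1.8,interpolation=cv2.INTER_CUBIC))
```

```text
at [ 463.7 -116.7  170.8] tooldelta mm [  1.2   7.6 110.8] world yaw of tool x -169.3 tilt corr deg (tool) [ 0.18  0.51 -0.  ] F [ 0.6 -0.8 -0.3] w 85.3 t 27.05
[-0.11  0.26  0.33  2.09 -0.13  0.8   2.06]
```

View pics/w11c.png

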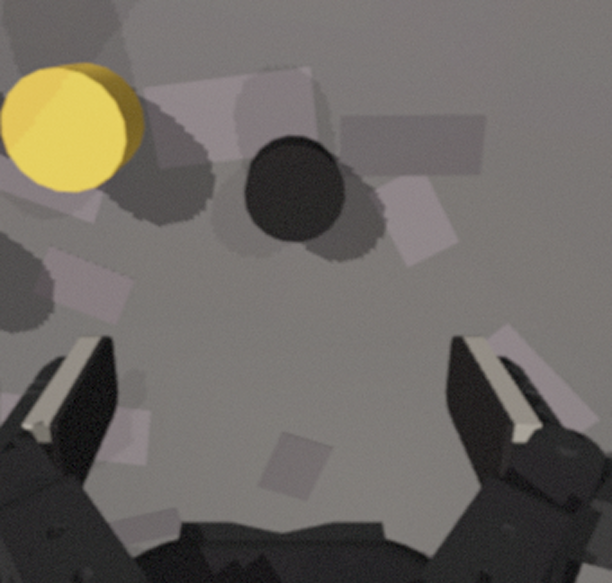

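Cap top crop 245–345 × ~143–242, centre (295,192). The yellow look-alike is ~125 mm away.

Run:
```python
from h import *
import pickle
s=pickle.load(open('s11.pkl','rb'))
f=lambda u,v,z:atz('wrist',(100+u/1.8,60+v/1.8),z,s)
p=np.array([f(*q,30) for q in ((245,192),(345,192),(295,143),(295,242))]); print([round(float(np.linalg.norm(p[i+1]-p[i])),1) for i in(0,2)],p.mean(0),((p[2]+p[3])/2))
print(tri(ray('wrist',(100+295/1.8,60+192/1.8),s),ray('scene',(251.2,161.4))))
go(p.mean(0)[0],p.mean(0)[1],7)
```

```text
[50.6, 52.0] [ 459.60375896 -108.5171828    30.        ] [ 460.10392542 -108.42230513   30.        ]
(array([ 460.16683942, -108.39495826,   26.41823227]), [np.float64(0.10161099735241605), np.float64(0.10161099735271062)])
at [ 463.7 -116.7  170.8] tooldelta mm [  4.    8.3 163.8] world yaw of tool x -169.3 tilt corr deg (tool) [ 0.18  0.51 -0.  ] F [ 0.6 -0.8 -0.3] w 85.3 t 27.05
```

{"api": "drive_tool", "payload": {"dp": [[0.003,0.008,0.01],[0,0,0.035],[0,0,0.035],[0,0,0.02],[0,0,0]], "delta_rot": [[0.2,0.5,0],[0,0,0],[0,0,0],[0,0,0],[0,0,0]], "jaw": [0,0,0,0,0]}}

```text
t: 27.55
tool_pos: [459.8, -99.1, 67.2]
ee_rot: [-0.315, 3.124, 0.004]
wrist_force: [-0.3, 1.0, -0.0]
grip_width: 85.3
```

Run:
```python
from h import *
go(460.5,-108.5,7)
```

```text
at [459.8 -99.1  67.2] tooldelta mm [ 1.3 -9.5 60.2] world yaw of tool x -168.5 tilt corr deg (tool) [ 0.13  0.12 -0.  ] F [-0.3  1.  -0. ] w 85.3 t 27.55
```

{"api": "drive_tool", "payload": {"dp": [[0.001,-0.009,0],[0,0,0],[0,0,0.01],[0,0,0]], "delta_rot": [[0.1,0.1,0],[0,0,0],[0,0,0],[0,0,0]], "jaw": [0,0,0,0]}}

```text
t: 27.95
tool_pos: [462.2, -106.1, 58.7]
ee_rot: [-0.322, 3.122, 0.001]
wrist_force: [-0.1, 0.9, 0.5]
grip_width: 85.4
```

Run:
```python
from h import *
go(460.5,-108.5,7)
```

```text
at [ 462.2 -106.1   58.7] tooldelta mm [ 2.3 -2.  51.7] world yaw of tool x -168.2 tilt corr deg (tool) [ 0.01  0.19 -0.  ] F [-0.1  0.9  0.5] w 85.4 t 27.95
```

{"api": "drive_tool", "payload": {"dp": [[0.0035,-0.002,0.006],[0,0,0.015],[0,0,0.015],[0,0,0.006],[0,0,0]], "delta_rot": [[0,0.3,0],[0,0,0],[0,0,0],[0,0,0],[0,0,0]], "jaw": [0,0,0,0,0]}}

```text
t: 28.45
tool_pos: [460.0, -109.9, 16.2]
ee_rot: [-0.321, 3.124, -0.001]
wrist_force: [0.4, 0.8, -0.4]
grip_width: 85.5
```

Run:
```python
from h import *
go(460.5,-108.5,7)
```

```text
at [ 460.  -109.9   16.2] tooldelta mm [-0.7  1.3  9.2] world yaw of tool x -168.3 tilt corr deg (tool) [-0.06  0.07  0.  ] F [ 0.4  0.8 -0.4] w 85.5 t 28.45
```

{"api": "drive_tool", "payload": {"dp": [[-0.0005,0.001,0.008],[0,0,0],[0,0,0],[0,0,0],[0,0,0]], "delta_rot": [[-0.1,0.1,0],[0,0,0],[0,0,0],[0,0,0],[0,0,0]], "jaw": [0,0,0.25,0.4,0.6]}}

```text
t: 28.95
tool_pos: [461.3, -109.1, 9.3]
ee_rot: [-0.321, 3.124, 0.001]
wrist_force: [-1.5, -0.6, 0.3]
grip_width: 49.9
```

{"api": "drive_tool", "payload": {"dp": [[0,0,0],[0,0,0],[0,0,0],[0,0,0],[0,0,0]], "delta_rot": [[0,0,0],[0,0,0],[0,0,0],[0,0,0],[0,0,0]], "jaw": [0.8,1,1,1,1]}}

```text
t: 29.45
tool_pos: [461.6, -109.1, 9.9]
ee_rot: [-0.321, 3.123, 0.0]
wrist_force: [-0.3, -0.6, -1.5]
grip_width: 50.0
```

Run:
```python
from h import *
go(460.5,-108.5,7)
```

```text
at [ 461.6 -109.1    9.9] tooldelta mm [1.  0.8 2.9] world yaw of tool x -168.3 tilt corr deg (tool) [ 0.    0.14 -0.  ] F [-0.3 -0.6 -1.5] w 50.0 t 29.45
```

Cap gripped (50.0 mm, TCP z 9.9, so seating expected at ≈ 83.9). Lift and carry.

{"api": "drive_tool", "payload": {"dp": [[0,0,-0.01],[0,0,-0.04],[0,0,-0.04],[0,0,-0.045],[0,0,-0.02]], "delta_rot": [[0,0,0],[0,0,0],[0,0,0],[0,0,0],[0,0,0]], "jaw": [1,1,1,1,1]}}

```text
t: 29.95
tool_pos: [458.5, -109.3, 168.9]
ee_rot: [0.318, -3.119, -0.003]
wrist_force: [0.2, -0.2, -0.6]
grip_width: 49.6
```

{"api": "drive_tool", "payload": {"dp": [[-0.004,0.022,0],[-0.0077,0.043,0],[-0.0077,0.043,0],[-0.0077,0.043,0],[-0.0077,0.043,0]], "delta_rot": [[0,0,0],[0,0,0],[0,0,0],[0,0,0],[0,0,0]], "jaw": [1,1,1,1,1]}}

```text
t: 30.45
tool_pos: [457.7, 86.3, 178.2]
ee_rot: [-0.292, 3.119, -0.001]
wrist_force: [0.6, 1.0, -0.2]
grip_width: 49.9
```

{"api": "drive_tool", "payload": {"dp": [[-0.0077,0.043,0],[-0.0077,0.043,0],[-0.0077,0.043,0],[-0.005,0.03,0],[-0.002,0.01,0]], "delta_rot": [[0,0,0],[0,0,0],[0,0,0],[0,0,0],[0,0,0]], "jaw": [1,1,1,1,1]}}

```text
t: 30.95
tool_pos: [453.3, 269.6, 182.4]
ee_rot: [-0.301, 3.114, 0.003]
wrist_force: [-0.3, -0.0, -0.3]
grip_width: 49.8
```

Run:
```python
from h import *
go(449.5,322.5,84)
```

```text
at [453.3 269.6 182.4] tooldelta mm [-5.1 52.6 98.5] world yaw of tool x -169.0 tilt corr deg (tool) [ 0.05  0.78 -0.  ] F [-0.3 -0.  -0.3] w 49.8 t 30.95
```

{"api": "drive_tool", "payload": {"dp": [[-0.003,0.03,0],[-0.001,0.012,0],[0,0,0],[0,0,0]], "delta_rot": [[0,0.4,0],[0,0.4,0],[0,0,0],[0,0,0]], "jaw": [1,1,1,1]}}

```text
t: 31.35
tool_pos: [449.1, 310.6, 183.5]
ee_rot: [0.301, -3.126, 0.003]
wrist_force: [-0.5, -0.6, -1.0]
grip_width: 50.1
```

Run:
```python
from h import *
go(449.5,322.5,84)
```

```text
at [449.1 310.6 183.5] tooldelta mm [-2.7 11.8 99.5] world yaw of tool x -169.0 tilt corr deg (tool) [-0.09 -0.05  0.  ] F [-0.5 -0.6 -1. ] w 50.1 t 31.35
```

{"api": "drive_tool", "payload": {"dp": [[-0.0025,0.0115,0.005],[0,0,0],[0,0,0.02],[0,0,0.02],[0,0,0]], "delta_rot": [[-0.1,0,0],[0,0,0],[0,0,0],[0,0,0],[0,0,0]], "jaw": [1,1,1,1,1]}}

```text
t: 31.85
tool_pos: [451.5, 317.9, 137.8]
ee_rot: [-0.29, 3.128, -0.002]
wrist_force: [-0.5, -1.1, -1.1]
grip_width: 49.8
```

Run:
```python
from h import *
go(449.5,322.5,84)
```

```text
at [451.5 317.9 137.8] tooldelta mm [ 1.1  4.9 53.8] world yaw of tool x -169.4 tilt corr deg (tool) [-0.07  0.02  0.  ] F [-0.5 -1.1 -1.1] w 49.8 t 31.85
```

{"api": "drive_tool", "payload": {"dp": [[0.0015,0.005,0],[0,0,0],[0,0,0.012],[0,0,0]], "delta_rot": [[-0.1,0,0],[0,0,0],[0,0,0],[0,0,0]], "jaw": [1,1,1,1]}}

```text
t: 32.25
tool_pos: [450.3, 322.8, 127.3]
ee_rot: [-0.287, 3.126, 0.003]
wrist_force: [-0.3, -0.3, -0.6]
grip_width: 49.9
```

Run:
```python
from h import *
go(449.5,322.5,84)
```

```text
at [450.3 322.8 127.3] tooldelta mm [ 1.  -0.2 43.3] world yaw of tool x -169.5 tilt corr deg (tool) [ 0.1   0.17 -0.  ] F [-0.3 -0.3 -0.6] w 49.9 t 32.25
```

{"api": "drive_tool", "payload": {"dp": [[0.001,0,0.006],[0,0,0.012],[0,0,0.012],[0,0,0.004],[0,0,0]], "delta_rot": [[0.1,0.2,0],[0,0,0],[0,0,0],[0,0,0],[0,0,0]], "jaw": [1,1,1,1,1]}}

```text
t: 32.75
tool_pos: [449.2, 322.5, 90.1]
ee_rot: [0.287, -3.127, 0.001]
wrist_force: [-0.2, -0.4, -0.1]
grip_width: 50.0
```

Run:
```python
from h import *
go(449.5,322.5,84)
```

```text
at [449.2 322.5  90.1] tooldelta mm [-0.3 -0.1  6.1] world yaw of tool x -169.5 tilt corr deg (tool) [-0.02 -0.06  0.  ] F [-0.2 -0.4 -0.1] w 50.0 t 32.75
```

{"api": "drive_tool", "payload": {"dp": [[0,0,0.003],[0,0,0.0015],[0,0,0],[0,0,0.0008],[0,0,0.0008]], "delta_rot": [[0,0,0],[0,0,0],[0,0,0],[0,0,0],[0,0,0]], "jaw": [1,1,1,1,1]}}

```text
t: 33.25
tool_pos: [449.7, 322.8, 84.0]
ee_rot: [0.287, -3.128, -0.0]
wrist_force: [0.2, 0.6, 0.8]
grip_width: 49.5
```

{"api": "drive_tool", "payload": {"dp": [[0,0,0.0007],[0,0,0.0007]], "delta_rot": [[0,0,0],[0,0,0]], "jaw": [1,1]}}

```text
t: 33.45
tool_pos: [449.9, 322.9, 83.3]
ee_rot: [-0.287, 3.128, 0.001]
wrist_force: [-2.1, -2.6, 8.7]
grip_width: 49.9
```

Contact at 83.3 (expected 83.9). Release, rise, and check from above and from both fixed cameras.

{"api": "drive_tool", "payload": {"dp": [[0,0,0],[0,0,0],[0,0,0],[0,0,0],[0,0,0]], "delta_rot": [[0,0,0],[0,0,0],[0,0,0],[0,0,0],[0,0,0]], "jaw": [0.36,0.28,0.2,0.1,0]}}

```text
t: 33.95
tool_pos: [450.2, 323.2, 83.6]
ee_rot: [-0.287, 3.127, 0.002]
wrist_force: [0.5, 0.3, -0.3]
grip_width: 85.1
```

{"api": "drive_tool", "payload": {"dp": [[0,0,-0.01],[0,0,-0.03],[0,0,-0.04],[0,0,-0.045],[0,0,-0.045]], "delta_rot": [[0,0,0],[0,0,0],[0,0,0],[0,0,0],[0,0,0]], "jaw": [0,0,0,0,0]}}

```text
t: 34.45
tool_pos: [446.7, 320.3, 254.6]
ee_rot: [0.286, -3.118, 0.012]
wrist_force: [0.6, 1.4, -0.3]
grip_width: 85.5
```

{"api": "drive_tool", "payload": {"dp": [[0,0,-0.03],[0,0,0],[0,0,0]], "delta_rot": [[0,0,0],[0,0,0],[0,0,0]], "jaw": [0,0,0]}}

```text
t: 34.75
tool_pos: [449.6, 322.3, 295.6]
ee_rot: [-0.286, 3.126, 0.003]
wrist_force: [-0.2, -0.5, -0.8]
grip_width: 85.5
```

Run:
```python
from h import *
import pickle
s,im=snap('wrist','w12'); pickle.dump(s,open('s12.pkl','wb')); go(450,322,250)
_,a=snap('scene','sc12');_,b=snap('side','sd12')
r=lambda x:cv2.resize(x,(390,290),interpolation=cv2.INTER_CUBIC)
A=np.hstack([r(a[165:285,310:471]),r(b[70:150,150:258])]); B=np.hstack([r(im[60:340,140:400][:,:]),r(b)])
cv2.imwrite('pics/end.png',np.vstack([A,B])[:,:,::-1])
```

```text
at [449.8 322.4 295.6] tooldelta mm [-0.1 -0.5 45.6] world yaw of tool x -169.6 tilt corr deg (tool) [ 0.09  0.14 -0.  ] F [0.7 0.7 0.6] w 85.2 t 34.8
```

View pics/end.png

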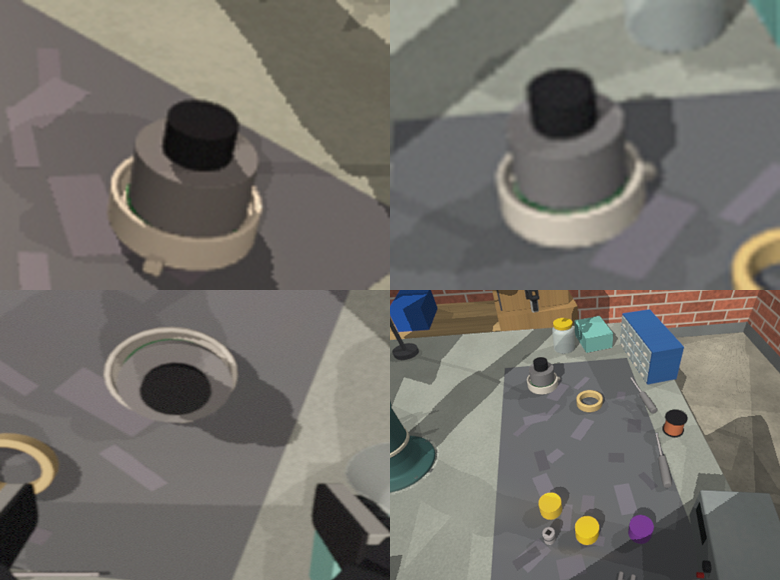

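The stack stands upright and level in the shell (cap top at scene ~(394,214), side ~(198,93)). The tape, socket and look-alikes haven't moved. I'll do one height check, then hand in.

Run:
```python
from h import *
print(tri(ray('scene',(393.8,213.8)),ray('side',(197.6,93.2))), 'expect z 104 (fixed cams read ~4-6 low before)')
hand_in()
```

```text
(array([451.48834554, 324.59988467, 104.05576702]), [np.float64(0.7029467238936383), np.float64(0.7029467238935764)]) expect z 104 (fixed cams read ~4-6 low before)
the job is handed in; nothing more can be done
```

The sounder is back together in the white shell and handed in at about 35 s. I set the board, steel can, grey cover and black cap in that order. Each was lowered until light contact (5–9 N), then released.

**Seating:** each part touched down within 1 mm of its expected height. The cap's top triangulated at z = 104.1 mm, against 104 mm expected. The last pictures show the stack level and upright, with the tape, socket and look-alikes where they were.

**Centring:** by the wrist camera, the board, can and cover sit about 1–3 mm from the shell's centre, towards +y. I did not measure the cap's centring with the wrist camera. The fixed cameras put the cap's top about 5 mm off, at (451, 325) against (447.5, 321). They had also disagreed with the wrist camera by 2–5 mm earlier, so I did not correct for it.

I viewed 14 pictures in all.

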